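# Press the cap of a spice jar home and hold the press closed

### The job

The push-on cap of the slim spice jar has a seal that must be kept under pressure. Stand the jar upright on the cap press, fully back in the horseshoe nest under the ram, and let go of it; then take the cross bar of the press's sprung lever, pull it down towards you until its arms lie midway between the two black lines on the sides of its head, never well past them, and finish while still holding it there. Do not knock over the jar or push the other kitchen things about.

Things in the scene. Friction and masses are not known exactly. Their poses are not given: they have to be found in the camera images.
- spice_jar: the slim spice jar with a dark push-on cap, the only one so slim: an upright cylinder 41 mm in diameter, 105 mm high over the flat cap, about 0.11 kg. It stands loose on the worktop; its place may be swapped with the jam jar's or the tin's. Origin: centre of its underside, z up.
- press: the grey cap press, fixed to the worktop, a C-frame open towards the robot. Origin: on the worktop straight under the ram's axis; z up, x towards its back, so the jar goes in along +x. Base plate 14 mm thick, x -115 to +120, y -65 to +65 mm. Column x +63 to +113 mm, 56 mm wide. Head above the nest: x -22 to +113 mm, 66 mm wide, from 190 to 256 mm above the worktop.
- nest (a point): where the jar stands: centre of the nest on the base plate, 14 mm above the worktop, under the ram; axes as press. A horseshoe 10 mm high, 45 mm wide inside (2 mm of play round the jar), open to -x, its flared lips ending 27 mm before the centre; outside 39 mm to either side. The 85 mm of plate before the lips are bare: the jar may be set there and slid in.
- pad: the round sprung pad under the ram, 30 mm across. Origin: centre of its rubber underside, at rest 164 mm above the worktop, 45 mm above the cap of a jar standing in the nest. Its spring gives way upwards; it presses the cap of a seated jar with about 10 N when the lever is at the mark.
- lever_hub (a point): middle of the lever's level axle, in the head, 42 mm behind the ram's axis and 224 mm above the worktop; axes as press. The lever turns about this point's y axis.
- grip_bar (a point): centre of the lever's cross bar, a level round grip 22 mm thick, 74 mm long, along the press's y, between two arms 81 mm apart, 135 mm from the axle. From the axle, in the press's axes: x = -135 cos a, z = 135 sin a mm, a = 1.152 - lever. At rest 347 mm above the worktop, 13 mm before the ram's axis; at the mark 209 mm above, 92 mm before. It turns with the lever, slipping in a light grip.
- lever (a joint): lever angle, rad: 0 at rest (66 degrees above level), growing as the bar comes forward and down; 1.262 at the mark (6 degrees below level); stop at 1.53. A spring returns it to 0: the bar takes 1 to 2 N at first, about 9 N at the mark. The ram goes down 42 mm per rad; the pad meets the cap of a seated jar at about 1.07. At the mark the ram's top, 53 mm proud at rest, is flush with its guide.
- mark (a point): the mark on the left side of the head (the right side is alike): the point midway between the two black lines on a bright plate beside the axle, 50 mm before the axle; the lines run towards the axle like spokes. The lever arm, 13 mm wide, lies midway between them, clear of both, when lever is 1.262.
- jam_jar: bystander: squat jar with a lid, 65 mm in diameter, 100 mm high; origin at the centre of its underside.
- tin: bystander: low tin, 75 mm in diameter, 58 mm high; origin at the centre of its underside.
- ramekin: bystander: small bowl, 95 mm across, 45 mm high; origin at the centre of its underside.
- garlic: bystander: garlic bulb, 60 mm across, 59 mm high; origin at the centre of its underside.

How it is judged:
By the outcome, as a careful person would: the job done as asked, in the order asked, and still so for the second after the job is handed in, while the arm keeps its last pose, push and grip.
It also fails if it takes over 66 s, if anything falls off the work surface, if the arm or the gripper's body presses on something with over 40 N, if the wrist force passes 120 N, or if a joint passes its speed limit or range.

### The arm

A 6-joint arm with a two-finger parallel gripper is mounted at the origin on a cart in front of the work surface, level with it; the furniture and walls round the work are solid. World frame = base frame: x ahead of the robot, y to its left, z up, the work surface at z = 0. Lengths are in m, angles in rad, forces in N, time in s.
With the tool pointing down it reaches from about 0.35 to 0.775 m from the base axis. Payload 7.3 kg.
Tool frame: the origin (TCP) lies at the very end of the fingers, on their centre line; the grasp point (between the pads) lies 19 mm behind it; z points along the fingers, y is the line along which they close (so a half turn about z gives the same grasp; the last joint's range is limited). The gripper opens to 92 mm and grips with 3 to 60 N. Pads are 19 mm wide; open, the fingers measure 130 mm over their backs; the gripper's body (75 mm by 190 mm) begins 47 mm behind the grasp point.
Start: joints at [-0.146, 0.342, 1.524, -0, 1.275, -0.146], TCP at [0.525, 0, 0.227] pointing down, gripper open.
Joint ranges: [-2.53, 2.53], [-0.77, 2.02], [0.04, 2.7], [-1, 4.14], [0.28, 2.66], [-3.11, 3.11]. Speed limits (rad/s): [2.57, 2.57, 3.14, 3.14, 3.14, 3.14].

### API

Orientations are given as [roll, pitch, yaw] about the fixed x, y, z axes, in that order (R = Rz(yaw) Ry(pitch) Rx(roll)).
In Python, from cell import robot, read_camera, get_calibration gives the robot as it stands. The module is installed in compiled form; this text tells all that it offers.
- The arm moves only by the tool send_rows, never from a script. Its argument "plan" is a list of rows, each a list of 2 entries, a list of its own where there are three numbers: the shift along the tool's x, y, z as a fraction of full scale, then the turn, a rotation vector about the tool's x, y, z as a fraction of full scale. A call has exactly 10 rows; each row shifts and turns the commanded pose from where the row before left it, along the tool's axes as they then stand; what a row does not reach is not made up. Full scale, the value 1, is 0.025 m for a shift and 90 degrees for a turn. A row lasts 1/8 s, in which the tool goes at most 62.5 mm and 10.7 degrees, less where a joint would pass 70% of its speed; a pose out of reach is approached as far as the arm can. A call with a number of a shift or a turn outside -1 to 1 is refused whole. A call with a gripper value outside its range is refused whole. "gripper" is the opening, from -1 (shut) to 1 (fully open), so that 0 is half open, set as the call begins (left out, the last holds). The fingers move at their own pace and stop on an object; "force" is the grip in N (left out, the last holds). Time passes only in rows, so rows that do not move let the fingers close, or fill a call up. It gives the time, the measured TCP pose, the force, the opening and the grip force at its end, in the units of the state.
- robot.observe(): the state, without advancing time (a new reading comes with each control period).
- read_camera(name): name is "scene" or "side" or "wrist"; returns (picture, depth): 480x640x3 uint8, blue, green, red; 480x640 float32, m along the optical axis (not along the pixel's ray), 0 where there is no reading.
- get_calibration(name): a dict with "intrinsics" (3x3 intrinsics, pixels), "rvec" (rotation vector, rad) and "tvec" (3), from world to camera coordinates, as OpenCV has them. Camera axes: x right, y down, z forward; pixel columns grow to the right and rows downward; lengths in m; the calibration is good to about 2 mm. A picture is of the moment at which its call begins: read the wrist's pose just before it. get_calibration takes no time and is no camera call; for the wrist camera it gives the pose at the moment of the call.
- robot.hand_in(): hands the job in; it is judged then, once.
The state is a dict: "time": time; "qpos": joint angles; "qvel": joint speeds; "joint_efforts": joint torques, N m; "tool_pos": TCP position; "tool_rot": TCP orientation; "contact_force": force on the tool from outside, world axes, zero at the start; "torque": the same for the moment, N m; "opening": finger opening in m; "grip_force": force on a finger pad.
Only numpy, scipy, OpenCV 4.12 (cv2) and the standard library are available. Lean on these libraries where they do the work, as an engineer would, in place of code of your own. Each camera call takes 0.05 s, during which the arm holds its last target. There are 200 camera calls.

## Working session

There is one attempt and no reset: what is moved stays moved. The work goes in short steps, Python scripts to look and compute and a tool call to move; the robot and the scene stay as the last step left them, time stands still between calls to the robot, and variables do not carry over. Pictures are saved under pics/ and viewed, at most 10 in all, crops included, and the job is handed in when it is done.

Besides the shell and the picture viewer there is one more tool, called after "Request:" as name(argument=value, ...), one argument or row to a line, values as JSON. send_rows: Moves the arm, as the interface text tells. Shift numbers are shares of 0.025 m and turn numbers shares of 90 degrees, none past 1 either way. Its arguments: {"type":"object","properties":{"plan":{"type":"array"},"gripper":{"type":"number"},"force":{"type":"number"}},"required":["plan"]}

```bash
mkdir -p pics; cat > h.py <<'E'
import numpy as np, cv2
from cell import robot, read_camera, get_calibration
def cal(n):
    c=get_calibration(n); R=cv2.Rodrigues(np.array(c["rvec"],float))[0]
    return np.array(c["intrinsics"],float),R,np.array(c["tvec"],float).ravel()
def cloud(n,d):
    K,R,t=cal(n); v,u=np.mgrid[:480,:640]
    p=np.stack([(u-K[0,2])/K[0,0]*d,(v-K[1,2])/K[1,1]*d,d],-1)
    w=(p-t)@R; w[d<=0]=np.nan; return w
def st():
    s=robot.observe(); print({k:np.round(s[k],4).tolist() for k in("time","qpos","tool_pos","tool_rot","contact_force","opening","grip_force")})
E
python3 - <<'E'
from h import *
st()
for n in("scene","side"):
    K,R,t=cal(n); print(n,-R.T@t,K[0,0]); 
    im,d=read_camera(n); cv2.imwrite(f"pics/{n}0.png",im); np.savez(f"{n}0.npz",im=im,w=cloud(n,d))
E
```

```text
{'time': 0.0, 'qpos': [-0.146, 0.3427, 1.525, -0.0, 1.2754, -0.146], 'tool_pos': [0.5246, 0.0001, 0.226], 'tool_rot': [-3.14, -0.0002, 1.5708], 'contact_force': [0.5644, 0.5717, 0.3543], 'opening': 0.0919, 'grip_force': 0.0}
scene [-0.19552782 -0.75936121  0.94180319] 504.9182109011417
side [ 0.62497212 -0.74942378  0.76651576] 445.321689961096
```

View pics/scene0.png

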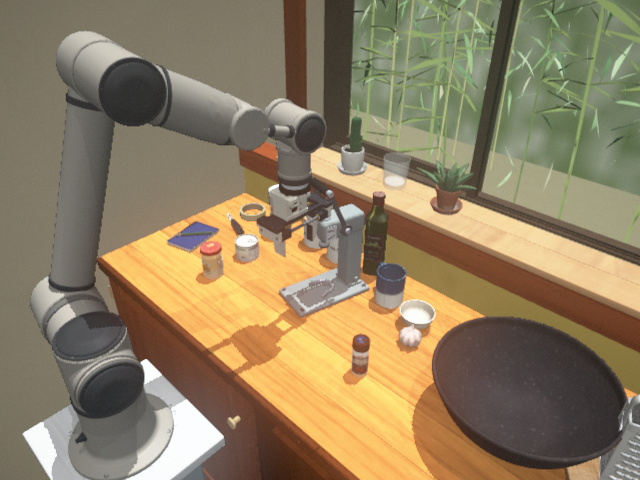

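View pics/side0.png

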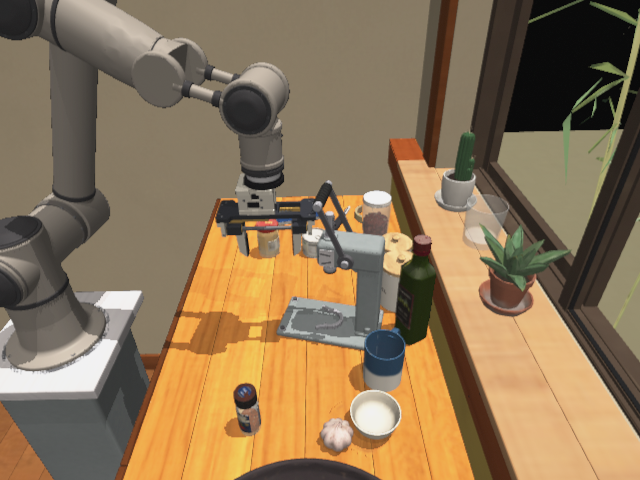

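Scene view: the slim jar is at (360,353) and the press base is near (325,290). Side view: the jar is at (247,408) and the base at (330,322). The red-lidded jam jar, the tin, the ramekin and the garlic are all clear of the jar. Next I measure from the depth data.

```bash
cat > m.py <<'E'
from h import *
for n,jb,pb in(("scene",(345,325,375,382),(270,190,375,318)),("side",(228,375,268,440),(265,180,390,355))):
    z=np.load(n+"0.npz"); im,w=z["im"],z["w"]
    def box(b): return w[b[1]:b[3],b[0]:b[2]].reshape(-1,3), im[b[1]:b[3],b[0]:b[2]].reshape(-1,3)
    p,c=box(jb)
    cap=p[(p[:,2]>0.1)&(p[:,2]<.115)]; body=p[(p[:,2]>0.015)&(p[:,2]<.1)]
    print(n,"cap top z",np.nanmax(p[:,2]),len(cap),"rect",cv2.minEnclosingCircle(cap[:,:2].astype(np.float32)))
    # circle fit r=20.5mm to body
    from scipy.optimize import least_squares
    f=least_squares(lambda q:np.hypot(body[:,0]-q[0],body[:,1]-q[1])-.0205,body[:,:2].mean(0)+[0.01,.01],loss="soft_l1",f_scale=.002); print("body fit",f.x,np.std(f.fun))
    p,c=box(pb); sat=c.max(1).astype(int)-c.min(1)
    g=(sat<50)&(p[:,2]>0.009)&(p[:,2]<.028)&(p[:,0]>.3)
    q=p[g]; r=cv2.minAreaRect(q[:,:2].astype(np.float32)); print("base",g.sum(),r,"\n",cv2.boxPoints(r), np.median(q[:,2]))
    hd=(p[:,2]>.250)&(p[:,2]<.262)&(sat<50); q=p[hd]
    if len(q)>20: r=cv2.minAreaRect(q[:,:2].astype(np.float32)); print("headtop",hd.sum(),r,np.median(q[:,2]))
    for nm,b in (("jam",(198,240,225,280)),("tin",(233,233,262,263)),("ram",(398,300,437,328)),("gar",(396,322,424,350))) if n=="scene" else ():
        p,c=box(b); p=p[(p[:,2]>.03)&(p[:,2]<.12)]; print(nm,np.median(p,0),p[:,2].max())
E
python3 m.py
```

```text
scene cap top z 0.11095584845212478 197 rect ((0.48743513226509094, -0.25067803263664246), 0.02218911610543728)
body fit [ 0.48887627 -0.25132476] 0.0014815892406303752
base 2281 ((0.6644464731216431, 0.11960304528474808), (0.29084712266921997, 0.393604576587677), 1.234262228012085) 
 [[ 0.5148175   0.3132272 ]
 [ 0.5232959  -0.08028603]
 [ 0.81407547 -0.07402112]
 [ 0.80559707  0.31949213]] 0.015202396292130714
headtop 466 ((0.6398575901985168, -0.004145398736000061), (0.06873803585767746, 0.35791486501693726), 89.39214324951172) 0.252964200095425
jam [0.46855045 0.29891303 0.08127917] 0.10507903079186696
tin [0.6076643  0.30939084 0.05433341] 0.06461573658795179
ram [ 0.73306667 -0.25425495  0.04005197] 0.059192743840368794
gar [ 0.64522027 -0.28648495  0.03994505] 0.059192743840368794
side cap top z 0.10985694541582283 390 rect ((0.4848763942718506, -0.2501296401023865), 0.021669944748282433)
body fit [ 0.48524553 -0.24862396] 0.0008711187192648364
base 3841 ((0.6700959205627441, 0.3020801544189453), (0.7394896149635315, 0.4068133234977722), 89.45689392089844) 
 [[ 0.46319366 -0.06571996]
 [ 0.8699887  -0.06957608]
 [ 0.8769982   0.6698803 ]
 [ 0.47020316  0.6737364 ]] 0.016152256487018048
headtop 1028 ((0.6669759750366211, 0.010617896914482117), (0.09122603386640549, 0.17540964484214783), 75.34351348876953) 0.2535414394354359
```

```bash
python3 - <<'E'
from h import *
for n,pb in(("scene",(270,190,375,318)),("side",(265,180,390,355))):
    z=np.load(n+"0.npz"); im,w=z["im"].astype(int),z["w"]
    sat=im.max(2)-im.min(2); W=w
    for nm,lo,hi in(("base",.010,.019),("head",.250,.261)):
        m=np.zeros((480,640),np.uint8); s=np.s_[pb[1]:pb[3],pb[0]:pb[2]]
        m[s]=((sat<60)&(W[...,2]>lo)&(W[...,2]<hi)&(abs(W[...,1])<.16)&(W[...,0]<.85))[s]
        m=cv2.morphologyEx(m,cv2.MORPH_OPEN,np.ones((2,2),np.uint8))
        k,l,stt,_=cv2.connectedComponentsWithStats(m); i=1+stt[1:,4].argmax(); q=W[l==i]
        r=cv2.minAreaRect(q[:,:2].astype(np.float32)); print(n,nm,len(q),r,q.min(0),q.max(0)); print(cv2.boxPoints(r).round(4).tolist())
    # column front/ head side face
    for nm,lo,hi in(("column",.04,.17),("headside",.195,.245)):
        m=np.zeros((480,640),bool); m[s]=((sat<60)&(W[...,2]>lo)&(W[...,2]<hi)&(abs(W[...,1])<.12)&(W[...,0]<.82)&(W[...,0]>.56))[s]
        q=W[m]; h=np.histogram(q[:,1],np.arange(-.1,.1,.005)); print(nm,len(q),dict(zip(h[1].round(3).tolist(),h[0].tolist())))
        y0=h[1][h[0].argmax()]; a=q[abs(q[:,1]-y0-.0025)<.008]; print(np.polyfit(a[:,0],a[:,1],1),np.percentile(a[:,0],[1,99]))
E
```

```text
scene base 1740 ((0.6473031640052795, 0.00815705955028534), (0.11835521459579468, 0.23786762356758118), 72.45838928222656) [nan nan nan] [nan nan nan]
[[0.5160999894142151, -0.012400000356137753], [0.742900013923645, -0.08410000056028366], [0.7785000205039978, 0.028699999675154686], [0.5516999959945679, 0.10040000081062317]]
scene head 217 ((0.7241124510765076, -0.009653545916080475), (0.053456224501132965, 0.06563522666692734), 73.79969787597656) [ 0.68697985 -0.04075938  0.24594586] [0.75679991 0.0158706  0.25643541]
[[0.6851000189781189, -0.026200000196695328], [0.748199999332428, -0.04450000077486038], [0.7631000280380249, 0.006899999920278788], [0.7001000046730042, 0.025200000032782555]]
column 1389 {-0.1: 0, -0.095: 0, -0.09: 0, -0.085: 0, -0.08: 0, -0.075: 0, -0.07: 0, -0.065: 0, -0.06: 0, -0.055: 0, -0.05: 0, -0.045: 19, -0.04: 183, -0.035: 279, -0.03: 214, -0.025: 114, -0.02: 105, -0.015: 68, -0.01: 58, -0.005: 45, 0.0: 43, 0.005: 43, 0.01: 31, 0.015: 41, 0.02: 18, 0.025: 2, 0.03: 0, 0.035: 0, 0.04: 0, 0.045: 0, 0.05: 0, 0.055: 0, 0.06: 0, 0.065: 0, 0.07: 2, 0.075: 24, 0.08:
[... 1432 characters left out ...]
.0: 9, 0.005: 19, 0.01: 4, 0.015: 0, 0.02: 0, 0.025: 0, 0.03: 0, 0.035: 0, 0.04: 0, 0.045: 0, 0.05: 0, 0.055: 2, 0.06: 44, 0.065: 56, 0.07: 44, 0.075: 42, 0.08: 23, 0.085: 1, 0.09: 0}
[-0.18999215  0.10732863] [0.70396675 0.74870391]
headside 1181 {-0.1: 0, -0.095: 0, -0.09: 0, -0.085: 0, -0.08: 0, -0.075: 0, -0.07: 0, -0.065: 0, -0.06: 0, -0.055: 0, -0.05: 15, -0.045: 70, -0.04: 287, -0.035: 237, -0.03: 133, -0.025: 32, -0.02: 164, -0.015: 166, -0.01: 58, -0.005: 2, 0.0: 7, 0.005: 5, 0.01: 3, 0.015: 0, 0.02: 0, 0.025: 0, 0.03: 0, 0.035: 0, 0.04: 0, 0.045: 1, 0.05: 1, 0.055: 0, 0.06: 0, 0.065: 0, 0.07: 0, 0.075: 0, 0.08: 0, 0.085: 0, 0.09: 0}
[ 0.01646283 -0.04759649] [0.66097346 0.74720769]
```

Request:
send_rows(
  plan=[
    [[-1,-0.1,0],[0,0,0]],
    [[-1,-0.1,0],[0,0,0]],
    [[-1,-0.1,0],[0,0,0]],
    [[-1,-0.1,0],[0,0,0]],
    [[-1,-0.1,0],[0,0,0]],
    [[-1,-0.1,0],[0,0,0]],
    [[-1,-0.1,0],[0,0,0]],
    [[-1,-0.1,0],[0,0,0]],
    [[-1,-0.1,0],[0,0,0]],
    [[-1,-0.1,0],[0,0,0]],
  ],
  gripper=1,
)

```text
time: 1.35
tool_pos: [0.4997, -0.2507, 0.2263]
tool_rot: [-3.141, -0.001, 1.571]
contact_force: [0.0, 0.6, 0.6]
opening: 0.0921
grip_force: 0.0
```

Request:
send_rows(
  plan=[
    [[0,0,0],[0,0,0.117]],
    [[0,0,0],[0,0,0.117]],
    [[0,0,0],[0,0,0.117]],
    [[0,0,0],[0,0,0.117]],
    [[0,0,0],[0,0,0.117]],
    [[0,0,0],[0,0,0.117]],
    [[0,0,0],[0,0,0.117]],
    [[0,0,0],[0,0,0.117]],
    [[0,0,0],[0,0,0.117]],
    [[0,0,0],[0,0,0.117]],
  ],
)

```text
time: 2.6
tool_pos: [0.4998, -0.2498, 0.2262]
tool_rot: [-3.141, 0.001, -0.273]
contact_force: [-0.7, 0.5, -0.8]
opening: 0.0919
grip_force: 0.0
```

Request:
send_rows(
  plan=[
    [[0,0,0],[0,0.0556,0]],
    [[0,0,0],[0,0.0556,0]],
    [[0,0,0],[0,0.0556,0]],
    [[0,0,0],[0,0.0556,0]],
    [[0,0,0],[0,0.0556,0]],
    [[0,0,0],[0,0.0556,0]],
    [[0,0,0],[0,0.0556,0]],
    [[0,0,0],[0,0.0556,0]],
    [[0,0,0],[0,0.0556,0]],
    [[0,0,0],[0,0.0556,0]],
  ],
)

```text
time: 3.85
tool_pos: [0.5011, -0.2472, 0.2262]
tool_rot: [-3.132, -0.834, -0.267]
contact_force: [1.0, 0.6, 0.4]
opening: 0.0917
grip_force: 0.0
```

```bash
python3 - <<'E'
from h import *
st(); ims=[]
for n in("scene","side"):
    im,d=read_camera(n); np.savez(f"{n}1.npz",im=im,w=cloud(n,d))
    c=im[170:330,260:400] if n=="scene" else im[170:360,255:415]
    c=cv2.resize(c,(400,480) if 0 else None,fx=2.5,fy=2.5,interpolation=cv2.INTER_CUBIC)
    ims.append(cv2.copyMakeBorder(c,0,480-c.shape[0],0,0,0))
cv2.imwrite("pics/press1.png",np.hstack(ims))
E
```

```text
{'time': 3.85, 'qpos': [-0.8357, 0.1333, 2.1553, 1.3321, 0.4326, -0.1455], 'tool_pos': [0.5011, -0.2472, 0.2262], 'tool_rot': [-3.1316, -0.8341, -0.2669], 'contact_force': [0.9695, 0.64, 0.3994], 'opening': 0.0917, 'grip_force': 0.0}
```

View pics/press1.png

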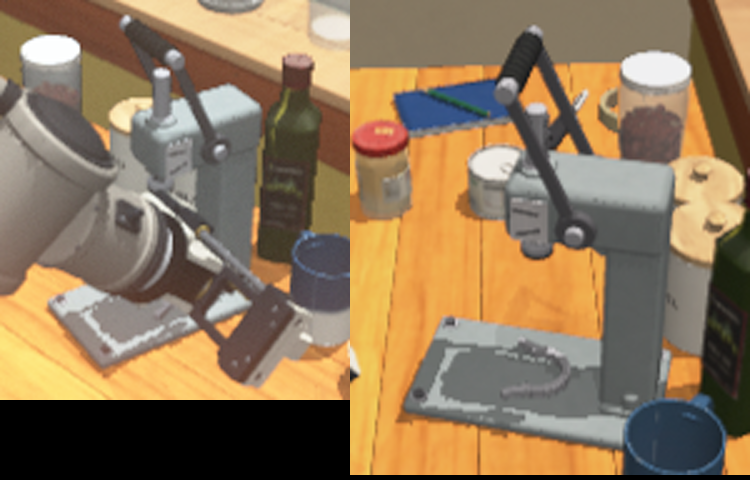

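The crop shows the press clearly in the side view: base corners near full-frame (293,297) and (277,334), axle bolt near (345,264), column at the right. I fit the base edges by casting rays onto the plane z = 14 mm.

```bash
cat > p.py <<'E'
from h import *
z=np.load("side1.npz"); im,w=z["im"],z["w"]
K,R,t=cal("side"); C=-R.T@t
def ray(uv,h):
    uv=np.atleast_2d(uv).astype(float); d=np.c_[(uv[:,0]-K[0,2])/K[0,0],(uv[:,1]-K[1,2])/K[1,1],np.ones(len(uv))]@R
    return C+d*((h-C[2])/d[:,2])[:,None]
hsv=cv2.cvtColor(im,cv2.COLOR_BGR2HSV)
m=(hsv[...,1]<110).astype(np.uint8)*255
m[:, :270]=0;m[:285]=0;m[352:]=0;m[:,372:]=0
m=cv2.morphologyEx(m,cv2.MORPH_OPEN,np.ones((3,3),np.uint8))
n,l,s,_=cv2.connectedComponentsWithStats(m); l=l==1+s[1:,4].argmax()
# first grey pixel along rows (front edge) / last along columns (near edge) / first along columns (far edge)
fr=[(np.where(l[v])[0].min()-.5,v) for v in range(302,330)]
ne=[(u,np.where(l[:,u])[0].max()+.5) for u in range(285,358)]
fa=[(u,np.where(l[:,u])[0].min()-.5) for u in range(297,335)]
L={}
for nm,p,h in(("front",fr,.014),("near",ne,.014),("near0",ne,.0),("far",fa,.014)):
    q=ray(p,h)[:,:2].astype(np.float32); vx,vy,x,y=cv2.fitLine(q,cv2.DIST_HUBER,0,.01,.01).ravel()
    if vx<0 and nm!="front": vx,vy=-vx,-vy
    L[nm]=(vx,vy,x,y); res=(q-[x,y])@np.array([-vy,vx]); print(nm,np.degrees(np.arctan2(vy,vx)),(x,y),"std",res.std())
def X(a,b):
    A=np.array([[a[0],-b[0]],[a[1],-b[1]]]); k=np.linalg.solve(A,[b[2]-a[2],b[3]-a[3]]); return np.array([a[2]+k[0]*a[0],a[3]+k[0]*a[1]])
for nn in("near","near0"):
    B=X(L["front"],L[nn]); A=X(L["front"],L["far"]); print(nn,A,B,np.linalg.norm(A-B))
# head top depth
sat=im.max(2).astype(int)-im.min(2)
mm=np.zeros((480,640),np.uint8); mm[220:280,300:395]=((sat<60)&(w[...,2]>.246)&(w[...,2]<.264))[220:280,300:395]
n,l2,s,_=cv2.connectedComponentsWithStats(mm); q=w[l2==1+s[1:,4].argmax()]; r=cv2.minAreaRect(q[:,:2].astype(np.float32)); print("head",r,cv2.boxPoints(r).round(4).tolist(),len(q))
bolt=w[260:269,341:350].reshape(-1,3); print("bolt",np.median(bolt,0))
np.savez("side_l.npz",l=l)
for nm,b in(("bar",(np.s_[182:202],np.s_[315:332])),):
    q=w[b].reshape(-1,3); q=q[q[:,2]>.3]; print(nm,q.mean(0),q.min(0),q.max(0))
E
python3 p.py
```

```text
front 75.58528 (np.float32(0.5326905), np.float32(0.03721208)) std 0.0007294208
near -14.707356 (np.float32(0.62268007), np.float32(-0.051780872)) std 0.00085582695
near0 -14.70735 (np.float32(0.62263745), np.float32(-0.03880174)) std 0.00087174965
far -14.659136 (np.float32(0.606797), np.float32(0.09369668)) std 0.0010574046
near [0.55096275 0.10830197] [ 0.51694983 -0.02402855] 0.13663179
near0 [0.55096275 0.10830197] [ 0.52007234 -0.01188022] 0.12408858
head ((0.688042163848877, 0.004328794777393341), (0.09373142570257187, 0.13335394859313965), 76.21297454833984) [[0.6121000051498413, -0.025299999862909317], [0.741599977016449, -0.057100001722574234], [0.7639999985694885, 0.03400000184774399], [0.6345000267028809, 0.065700002014637]] 1177
bolt [nan nan nan]
bar [0.63586666 0.02178492 0.35493015] [ 0.61806935 -0.0187834   0.31791069] [0.65085641 0.06423812 0.36164344]
```

```bash
cat >> h.py <<'E'
from scipy.spatial.transform import Rotation as Ro
ex=np.array([.9675,-.2529,0]); ey=np.array([.2529,.9675,0]); ez=np.array([0,0,1.]); P=np.array([.6459,.0163,0])
def press(p): d=np.array(p)-P; return np.array([d@ex,d@ey,d@ez])
def world(p): return P+p[0]*ex+p[1]*ey+p[2]*ez
def need(target):
    s=robot.observe(); Rt=Ro.from_euler("xyz",s["tool_rot"]).as_matrix()
    d=Rt.T@(np.array(target)-s["tool_pos"]); print("full-scale units total",np.round(d/.025,2), "axes in press frame\n",np.round(Rt.T@np.c_[ex,ey,ez],3))
E
python3 - <<'E'
from h import *
st()
s=robot.observe(); a=Ro.from_euler("xyz",s["tool_rot"]).as_matrix()[:,2]
J=np.array([.4865,-.250,.07]); need(J+.019*a); print(J+.019*a)
E
```

```text
{'time': 3.95, 'qpos': [-0.8358, 0.134, 2.1559, 1.3269, 0.4329, -0.1393], 'tool_pos': [0.5005, -0.2467, 0.2251], 'tool_rot': [-3.1283, -0.8309, -0.2701], 'contact_force': [0.1554, 0.565, 1.1428], 'opening': 0.092, 'grip_force': 0.0}
full-scale units total [-4.92  0.33  4.57] axes in press frame
 [[ 0.674 -0.01   0.739]
 [-0.005 -1.    -0.009]
 [ 0.739  0.003 -0.674]]
[ 0.50008967 -0.25349951  0.05719085]
```

Request:
send_rows(
  plan=[
    [[-0.5,0.1,0.46],[0,0,0]],
    [[-0.5,0.1,0.46],[0,0,0]],
    [[-0.5,0.1,0.46],[0,0,0]],
    [[-0.5,0.03,0.46],[0,0,0]],
    [[-0.5,0,0.46],[0,0,0]],
    [[-0.5,0,0.46],[0,0,0]],
    [[-0.5,0,0.46],[0,0,0]],
    [[-0.5,0,0.46],[0,0,0]],
    [[-0.5,0,0.46],[0,0,0]],
    [[-0.4,0,0.4],[0,0,0]],
  ],
)

```text
time: 5.2
tool_pos: [0.5022, -0.2538, 0.0589]
tool_rot: [-3.126, -0.833, -0.268]
contact_force: [0.5, 0.1, 0.0]
opening: 0.0918
grip_force: 0.0
```

```bash
python3 - <<'E'
from h import *
st()
s=robot.observe(); a=Ro.from_euler("xyz",s["tool_rot"]).as_matrix()[:,2]
J=np.array([.4865,-.250,.07]); need(J+.019*a)
E
```

```text
{'time': 5.2, 'qpos': [-0.8498, 0.5631, 2.3042, 2.3385, 0.6218, -1.2904], 'tool_pos': [0.5022, -0.2538, 0.0589], 'tool_rot': [-3.1264, -0.8326, -0.268], 'contact_force': [0.509, 0.0713, 0.0189], 'opening': 0.0918, 'grip_force': 0.0}
full-scale units total [-0.11  0.01 -0.02] axes in press frame
 [[ 0.673 -0.008  0.74 ]
 [-0.001 -1.    -0.01 ]
 [ 0.74   0.006 -0.673]]
```

Request:
send_rows(
  plan=[
    [[0,0,0],[0,0,0]],
    [[0,0,0],[0,0,0]],
    [[0,0,0],[0,0,0]],
    [[0,0,0],[0,0,0]],
    [[0,0,0],[0,0,0]],
    [[0,0,0],[0,0,0]],
    [[0,0,0],[0,0,0]],
    [[0,0,0],[0,0,0]],
    [[0,0,0],[0,0,0]],
    [[0,0,0],[0,0,0]],
  ],
  gripper=-1,
  force=15,
)

```text
time: 6.45
tool_pos: [0.5014, -0.2545, 0.0596]
tool_rot: [-3.131, -0.833, -0.266]
contact_force: [-0.9, 0.2, 2.5]
opening: 0.0403
grip_force: 15.0
```

```bash
python3 - <<'E'
from h import *
st()
s=robot.observe(); a=Ro.from_euler("xyz",s["tool_rot"]).as_matrix()[:,2]
g=s["tool_pos"]-.019*a; print("grasp pt",g, press(g))
t=world([-.075,0,.014+.07]); t[2]+=.06; need(t+.019*a)
E
```

```text
{'time': 6.45, 'qpos': [-0.8504, 0.561, 2.3061, 2.344, 0.6212, -1.2963], 'tool_pos': [0.5014, -0.2545, 0.0596], 'tool_rot': [-3.1314, -0.8331, -0.2663], 'contact_force': [-0.8584, 0.1625, 2.4799], 'opening': 0.0403, 'grip_force': 14.9738}
grasp pt [ 0.48773589 -0.25100225  0.07238046] [-0.08542304 -0.29861463  0.07238046]
full-scale units total [  2.31 -11.97  -1.59] axes in press frame
 [[ 0.673 -0.007  0.74 ]
 [-0.003 -1.    -0.007]
 [ 0.74   0.002 -0.673]]
```

Request:
send_rows(
  plan=[
    [[0.2,0,-0.18],[0,0,0]],
    [[0.4,0,-0.36],[0,0,0]],
    [[0.5,0,-0.45],[0,0,0]],
    [[0.4,-0.3,-0.36],[0,0,0]],
    [[0.2,-0.6,-0.18],[0,0,0]],
    [[0.1,-0.9,0],[0,0,0]],
    [[0,-1,0],[0,0,0]],
    [[0,-1,0],[0,0,0]],
    [[0,-1,0],[0,0,0]],
    [[0,-1,0],[0,0,0]],
  ],
)

```text
time: 7.7
tool_pos: [0.5399, -0.1143, 0.1194]
tool_rot: [-3.131, -0.832, -0.267]
contact_force: [0.0, 0.8, -0.7]
opening: 0.0405
grip_force: 15.0
```

Request:
send_rows(
  plan=[
    [[0.1,-1,0],[0,0,0]],
    [[0.1,-1,0],[0,0,0]],
    [[0.1,-1,0],[0,0,0]],
    [[0.1,-1,0],[0,0,0]],
    [[0,-0.9,0],[0,0,0]],
    [[0,-0.6,0],[0,0,0]],
    [[0,-0.4,0],[0,0,0]],
    [[0,-0.2,0],[0,0,0]],
    [[0,0,0],[0,0,0]],
    [[0,0,0],[0,0,0]],
  ],
)

```text
time: 8.95
tool_pos: [0.5855, 0.0301, 0.1279]
tool_rot: [-3.131, -0.832, -0.267]
contact_force: [-0.4, -0.0, -1.1]
opening: 0.0403
grip_force: 15.0
```

```bash
cat > now.py <<'E'
from h import *
st()
s=robot.observe(); a=Ro.from_euler("xyz",s["tool_rot"]).as_matrix()[:,2]
g=s["tool_pos"]-.019*a; print("grasp pt press",press(g).round(4))
E
python3 - <<'E'
from now import *
t=world([-.075,0,.014+.0724+.004]); need(t+.019*a)
ims=[]
for n in("side","wrist"):
    im,d=read_camera(n); np.savez(f"{n}2.npz",im=im,w=cloud(n,d),d=d)
    c=cv2.resize(im[200:380,220:400],None,fx=2.2,fy=2.2,interpolation=cv2.INTER_CUBIC) if n=="side" else cv2.resize(im,(400,300))
    ims.append(cv2.copyMakeBorder(c,0,400-c.shape[0],0,0,0))
cv2.imwrite("pics/hold2.png",np.hstack(ims))
E
```

```text
{'time': 8.95, 'qpos': [0.035, 0.4035, 2.1791, 3.8516, 0.328, -2.0476], 'tool_pos': [0.5855, 0.0301, 0.1279], 'tool_rot': [-3.1312, -0.8324, -0.267], 'contact_force': [-0.3605, -0.0328, -1.1035], 'opening': 0.0403, 'grip_force': 14.9778}
grasp pt press [-0.076  -0.0019  0.1407]
full-scale units total [-1.46 -0.06  1.38] axes in press frame
 [[ 0.673 -0.008  0.74 ]
 [-0.004 -1.    -0.007]
 [ 0.74   0.002 -0.673]]
```

View pics/hold2.png

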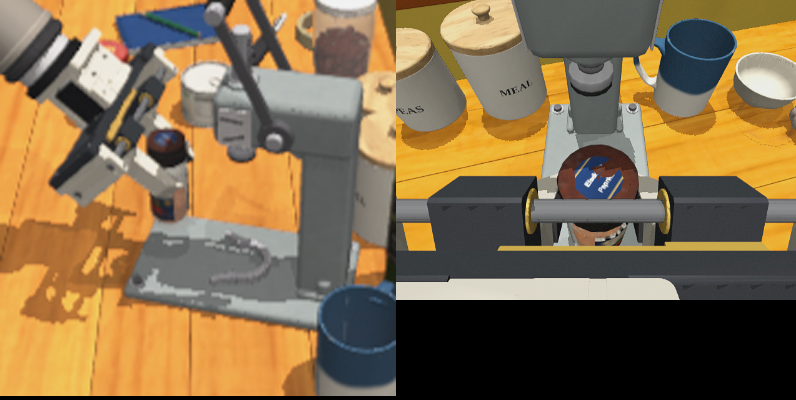

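Wrist view: the held jar (cap near (598,185) in the composite) lines up with the column and plate, centre about 597. Joint 5 is near its lower limit at this tilt. So I'll set the jar on the bare plate, regrip it with the tool closer to level, and slide it in.

Request:
send_rows(
  plan=[
    [[-0.2,-0.02,0.18],[0,0,0]],
    [[-0.3,-0.02,0.28],[0,0,0]],
    [[-0.3,-0.02,0.28],[0,0,0]],
    [[-0.3,0,0.28],[0,0,0]],
    [[-0.2,0,0.19],[0,0,0]],
    [[-0.1,0,0.09],[0,0,0]],
    [[-0.06,0,0.06],[0,0,0]],
    [[-0.06,0,0.06],[0,0,0]],
    [[-0.04,0,0.03],[0,0,0]],
    [[0,0,0],[0,0,0]],
  ],
)

```text
time: 10.3
tool_pos: [0.5867, 0.0321, 0.0747]
tool_rot: [-3.131, -0.833, -0.266]
contact_force: [0.4, 0.8, -0.5]
opening: 0.0405
grip_force: 15.0
```

```bash
python3 now.py
```

```text
{'time': 10.3, 'qpos': [0.0402, 0.5393, 2.2096, 3.6351, 0.4676, -1.8089], 'tool_pos': [0.5867, 0.0321, 0.0747], 'tool_rot': [-3.1313, -0.8327, -0.2665], 'contact_force': [0.3997, 0.848, -0.4588], 'opening': 0.0405, 'grip_force': 14.9778}
grasp pt press [-0.0753  0.0003  0.0875]
```

Request:
send_rows(
  plan=[
    [[-0.02,0,0.02],[0,0,0]],
    [[-0.02,0,0.02],[0,0,0]],
    [[-0.01,0,0.01],[0,0,0]],
    [[0,0,0],[0,0,0]],
    [[0,0,0],[0,0,0]],
    [[0,0,0],[0,0,0]],
    [[0,0,0],[0,0,0]],
    [[0,0,0],[0,0,0]],
    [[0,0,0],[0,0,0]],
    [[0,0,0],[0,0,0]],
  ],
)

```text
time: 11.55
tool_pos: [0.5873, 0.032, 0.0736]
tool_rot: [-3.131, -0.834, -0.267]
contact_force: [-2.3, 0.3, 4.9]
opening: 0.0402
grip_force: 15.0
```

Request:
send_rows(
  plan=[
    [[0,0,0],[0,0,0]],
    [[0,0,0],[0,0,0]],
    [[0,0,0],[0,0,0]],
    [[0,0,0],[0,0,0]],
    [[0.05,0,0],[0,0.04,0]],
    [[0.05,0,0],[0,0.04,0]],
    [[0.05,0,0],[0,0.04,0]],
    [[0.05,0,0],[0,0.04,0]],
    [[0.05,0,0],[0,0.04,0]],
    [[0,0,0],[0,0,0]],
  ],
  gripper=0.5,
)

```text
time: 12.8
tool_pos: [0.5897, 0.0312, 0.0764]
tool_rot: [-3.127, -1.144, -0.272]
contact_force: [0.7, -0.0, 1.0]
opening: 0.0688
grip_force: 0.0
```

```bash
python3 - <<'E'
from now import *
need(s["tool_pos"]+.07*ex)
ims=[]
for n in("side","wrist"):
    im,d=read_camera(n); np.savez(f"{n}3.npz",im=im,w=cloud(n,d),d=d)
    c=cv2.resize(im[200:380,220:400],None,fx=2.2,fy=2.2,interpolation=cv2.INTER_CUBIC) if n=="side" else cv2.resize(im,(400,300))
    ims.append(cv2.copyMakeBorder(c,0,400-c.shape[0],0,0,0))
cv2.imwrite("pics/set3.png",np.hstack(ims))
E
```

```text
{'time': 12.8, 'qpos': [0.0896, 0.7613, 2.3408, 3.4936, 1.1066, -1.5793], 'tool_pos': [0.5897, 0.0312, 0.0764], 'tool_rot': [-3.1274, -1.1436, -0.2716], 'contact_force': [0.6693, -0.0338, 1.04], 'opening': 0.0688, 'grip_force': 0.0}
grasp pt press [-0.0755  0.0002  0.0843]
full-scale units total [ 1.16 -0.01  2.55] axes in press frame
 [[ 0.414 -0.007  0.91 ]
 [-0.003 -1.    -0.006]
 [ 0.91  -0.    -0.414]]
```

View pics/set3.png

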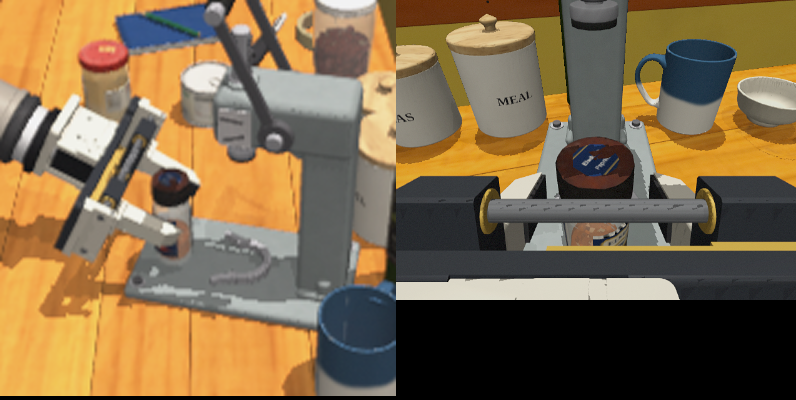

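```bash
python3 - <<'E'
from h import *
z=np.load("wrist3.npz"); im,w=z["im"],z["w"]; q=(w-P)@np.c_[ex,ey,ez]
def rep(nm,m):
    p=q[m]; print(nm,len(p),np.percentile(p,[2,50,98],0).round(4).tolist())
x,y,h=q[...,0],q[...,1],q[...,2]
col=(h>.05)&(h<.18)&(abs(x-.063)<.012)&(abs(y)<.05); rep("col",col)
cap=(h>.112)&(h<.128)&(abs(x+.075)<.03)&(abs(y)<.03); rep("cap",cap)
pad=(h>.155)&(h<.185)&(abs(x)<.03)&(abs(y)<.03); rep("pad",pad)
base=(abs(h-.014)<.004)&(x>.03)&(x<.13)&(abs(y)<.08); rep("base",base)
for hh in (.06,.08,.1,.12):
    p=q[col&(abs(h-hh)<.006)]; print(hh,np.percentile(p[:,1],[1,99]),np.median(p[:,0])) if len(p) else 0
E
```

```text
col 14670 [[0.0629, -0.0245, 0.0531], [0.0643, 0.002, 0.1115], [0.0696, 0.029, 0.1647]]
cap 10420 [[-0.095, -0.016, 0.1134], [-0.0817, 0.0017, 0.1203], [-0.0586, 0.0199, 0.1215]]
pad 3463 [[-0.0144, -0.0112, 0.166], [-0.0106, 0.0022, 0.1737], [0.004, 0.0156, 0.1795]]
base 4349 [[0.0314, -0.0606, 0.014], [0.0679, -0.0361, 0.0156], [0.1129, 0.0651, 0.0171]]
0.06 [-0.02493976  0.02949637] 0.06436055782906785
0.08 [-0.02482475  0.02953788] 0.06433263449764788
0.1 [-0.02495709  0.02961081] 0.06430502172490518
0.12 [-0.02492271  0.02955482] 0.06424989290320221
```

Seen from the wrist camera, the jar (y +2.0 mm) lies in line with the column (+2.3 mm) and pad (+2.2 mm), so lateral alignment is good. Regrip and slide.

Request:
send_rows(
  plan=[
    [[0,0,0],[0,0,0]],
    [[0,0,0],[0,0,0]],
    [[0,0,0],[0,0,0]],
    [[0,0,0],[0,0,0]],
    [[0,0,0],[0,0,0]],
    [[0,0,0],[0,0,0]],
    [[0,0,0],[0,0,0]],
    [[0,0,0],[0,0,0]],
    [[0.03,0,-0.014],[0,0,0]],
    [[0,0,0],[0,0,0]],
  ],
  gripper=-1,
  force=12,
)

```text
time: 14.15
tool_pos: [0.5899, 0.0311, 0.0784]
tool_rot: [-3.125, -1.145, -0.274]
contact_force: [0.5, -0.3, -0.3]
opening: 0.0402
grip_force: 12.0
```

Request:
send_rows(
  plan=[
    [[0.06,0,0.13],[0,0,0]],
    [[0.12,0,0.26],[0,0,0]],
    [[0.14,0,0.3],[0,0,0]],
    [[0.14,0,0.3],[0,0,0]],
    [[0.14,0,0.3],[0,0,0]],
    [[0.14,0,0.3],[0,0,0]],
    [[0.12,0,0.26],[0,0,0]],
    [[0.08,0,0.18],[0,0,0]],
    [[0.06,0,0.13],[0,0,0]],
    [[0,0,0],[0,0,0]],
  ],
)

```text
time: 15.4
tool_pos: [0.6479, 0.0158, 0.0794]
tool_rot: [-3.125, -1.147, -0.274]
contact_force: [-0.5, 0.2, -1.6]
opening: 0.0406
grip_force: 12.0
```

```bash
python3 now.py
```

```text
{'time': 15.4, 'qpos': [0.0347, 0.7539, 2.2036, 3.4634, 0.9712, -1.6267], 'tool_pos': [0.6479, 0.0158, 0.0794], 'tool_rot': [-3.1247, -1.1468, -0.2744], 'contact_force': [-0.5426, 0.1891, -1.5863], 'opening': 0.0406, 'grip_force': 11.9981}
grasp pt press [-0.0153  0.      0.0872]
```

Request:
send_rows(
  plan=[
    [[-0.03,0,0.01],[0,0,0]],
    [[-0.04,0,0.02],[0,0,0]],
    [[0.03,0,0.08],[0,0,0]],
    [[0.03,0,0.08],[0,0,0]],
    [[0.04,0,0.08],[0,0,0]],
    [[0.04,0,0.08],[0,0,0]],
    [[0.03,0,0.07],[0,0,0]],
    [[0.03,0,0.07],[0,0,0]],
    [[0.02,0,0.04],[0,0,0]],
    [[0,0,0],[0,0,0]],
  ],
)

```text
time: 16.65
tool_pos: [0.6608, 0.0123, 0.0771]
tool_rot: [-3.125, -1.146, -0.274]
contact_force: [-1.2, -0.5, -0.3]
opening: 0.0404
grip_force: 12.0
```

```bash
python3 now.py
```

```text
{'time': 16.65, 'qpos': [0.0244, 0.762, 2.1714, 3.4574, 0.947, -1.6338], 'tool_pos': [0.6608, 0.0123, 0.0771], 'tool_rot': [-3.125, -1.1461, -0.2742], 'contact_force': [-1.1509, -0.4699, -0.3051], 'opening': 0.0404, 'grip_force': 11.9993}
grasp pt press [-0.0018 -0.0001  0.0849]
```

Request:
send_rows(
  plan=[
    [[0.01,0,0.02],[0,0,0]],
    [[0.01,0,0.02],[0,0,0]],
    [[0.01,0,0.02],[0,0,0]],
    [[0.01,0,0.02],[0,0,0]],
    [[0.01,0,0.02],[0,0,0]],
    [[0,0,0],[0,0,0]],
    [[0,0,0],[0,0,0]],
    [[0,0,0],[0,0,0]],
    [[0,0,0],[0,0,0]],
    [[0,0,0],[0,0,0]],
  ],
)

```text
time: 17.9
tool_pos: [0.6636, 0.0117, 0.0775]
tool_rot: [-3.125, -1.147, -0.274]
contact_force: [0.5, 0.6, -1.4]
opening: 0.0403
grip_force: 12.0
```

```bash
python3 now.py
```

```text
{'time': 17.9, 'qpos': [0.0225, 0.7619, 2.1647, 3.4566, 0.9412, -1.6357], 'tool_pos': [0.6636, 0.0117, 0.0775], 'tool_rot': [-3.1247, -1.1468, -0.2743], 'contact_force': [0.5472, 0.6291, -1.4299], 'opening': 0.0403, 'grip_force': 11.9992}
grasp pt press [0.001  0.     0.0853]
```

Request:
send_rows(
  plan=[
    [[-0.02,0,0.01],[0,0,0]],
    [[-0.02,0,0.01],[0,0,0]],
    [[0.01,0,0.02],[0,0,0]],
    [[0.01,0,0.02],[0,0,0]],
    [[0.01,0,0.02],[0,0,0]],
    [[0.01,0,0.02],[0,0,0]],
    [[0.01,0,0.02],[0,0,0]],
    [[0,0,0],[0,0,0]],
    [[0,0,0],[0,0,0]],
    [[0,0,0],[0,0,0]],
  ],
)

```text
time: 19.15
tool_pos: [0.6663, 0.011, 0.0764]
tool_rot: [-3.125, -1.147, -0.274]
contact_force: [-0.7, 0.0, 0.3]
opening: 0.0403
grip_force: 12.0
```

```bash
python3 - <<'E'
from now import *
ims=[]
for n in("side","wrist"):
    im,d=read_camera(n); np.savez(f"{n}4.npz",im=im,w=cloud(n,d),d=d)
    c=cv2.resize(im[240:350,270:400],None,fx=3,fy=3,interpolation=cv2.INTER_CUBIC) if n=="side" else cv2.resize(im,(400,300))
    ims.append(cv2.copyMakeBorder(c,0,400-c.shape[0],0,0,0))
cv2.imwrite("pics/nest4.png",np.hstack(ims))
z=np.load("wrist4.npz"); q=(z["w"]-P)@np.c_[ex,ey,ez]; x,y,h=q[...,0],q[...,1],q[...,2]
for nm,m in(("col",(h>.05)&(h<.18)&(abs(x-.063)<.012)&(abs(y)<.05)),("cap",(h>.113)&(h<.13)&(abs(x)<.035)&(abs(y)<.035))):
    print(nm,m.sum(),np.percentile(q[m],[1,50,99],0).round(4).tolist())
E
```

```text
{'time': 19.15, 'qpos': [0.0205, 0.7653, 2.1579, 3.4551, 0.9375, -1.6366], 'tool_pos': [0.6663, 0.011, 0.0764], 'tool_rot': [-3.1248, -1.1466, -0.2742], 'contact_force': [-0.7369, 0.045, 0.2805], 'opening': 0.0403, 'grip_force': 11.9999}
grasp pt press [0.0038 0.     0.0842]
col 15470 [[0.0625, -0.0252, 0.0821], [0.0641, -0.0015, 0.1184], [0.0703, 0.0298, 0.1774]]
cap 5418 [[-0.0335, -0.0221, 0.1131], [0.0023, 0.0003, 0.1184], [0.0222, 0.0229, 0.1242]]
```

View pics/nest4.png

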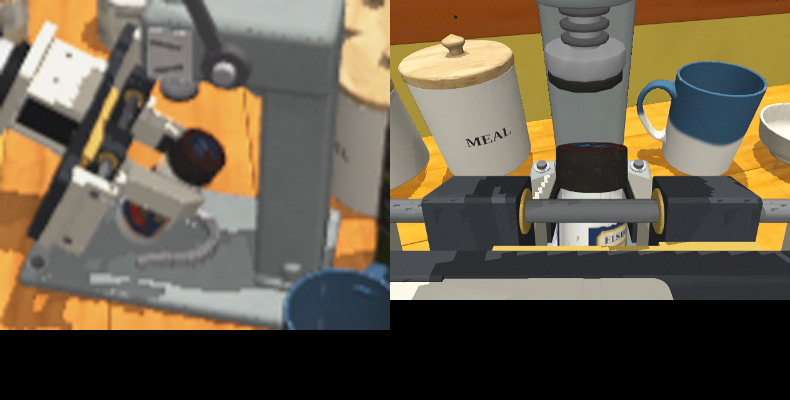

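Side view: the jar has pivoted in the grip, with its cap at (195,155) leaning towards the column and its foot at (145,215) lagging behind. I'll measure the lean before mending it.

```bash
python3 - <<'E'
from h import *
for n in("wrist4","side4","side3","wrist3","side2"):
    z=np.load(n+".npz"); im=z["im"]; q=(z["w"]-P)@np.c_[ex,ey,ez]; x,y,h=q[...,0],q[...,1],q[...,2]
    x0={"4":0,"3":-.075,"2":-.075}[n[-1]]
    m=(abs(x-x0)<.06)&(abs(y)<.035)&(h<.2)&(h>.02); v=im.max(2)
    if "side" in n: mm=np.zeros_like(m); mm[270:330,290:350]=1; m=m
    print(n)
    for a in np.arange(.02,.165,.01):
        k=m&(h>=a)&(h<a+.01)
        if k.sum()>5: print(round(a,3),k.sum(),np.percentile(x[k],[2,50,98]).round(3),np.percentile(y[k],[2,98]).round(3),im[k].mean(0).round())
E
```

```text
wrist4
0.02 56 [0.01  0.012 0.016] [-0.026  0.031] [212. 210. 210.]
0.06 13 [-0.015 -0.014 -0.013] [-0.02   0.021] [ 99. 109. 113.]
0.07 654 [-0.021 -0.016 -0.008] [-0.019  0.021] [130. 144. 149.]
0.08 3390 [-0.024 -0.019  0.022] [-0.024  0.023] [140. 147. 149.]
0.09 4186 [-0.028 -0.001  0.018] [-0.033  0.033] [127. 134. 136.]
0.1 3935 [-0.035 -0.006  0.012] [-0.028  0.029] [ 93.  99. 102.]
0.11 5547 [-0.04  -0.001  0.025] [-0.022  0.023] [39. 42. 45.]
0.12 2603 [-0.047  0.002  0.01 ] [-0.022  0.023] [32. 36. 42.]
0.13 18239 [-0.055 -0.044 -0.029] [-0.034  0.034] [ 82. 101. 107.]
0.14 14489 [-0.06  -0.046 -0.031] [-0.034  0.034] [57. 57. 56.]
0.16 2407 [-0.014 -0.012 -0.004] [-0.011  0.015] [47. 49. 48.]
side4
0.02 166 [-0.033  0.009  0.028] [-0.033  0.026] [125. 124. 126.]
0.03 46 [-0.052 -0.034 -0.012] [-0.02  -0.006] [ 95.  99. 106.]
0.04 53 [-0.05  -0.029 -0.006] [-0.021 -0.001] [66. 64. 75.]
0.05 55 [-0.044 -0.026 -0.008] [-0.022 -0.005] [50. 53. 72.]
0.06 13 [-0.034 -0.024  0.007] [-0.022 -0.013] [78. 85. 97.]
0.07 15 [-0.007  0.01   0.016] [-0.035 -0.024] [106. 116. 120.]
0.08
[... 2035 characters left out ...]
side2
0.02 28 [-0.035 -0.02  -0.015] [-0.034  0.034] [121. 120. 122.]
0.07 42 [-0.095 -0.072 -0.059] [-0.022 -0.005] [137. 148. 157.]
0.08 56 [-0.094 -0.071 -0.059] [-0.023 -0.001] [70. 78. 97.]
0.09 53 [-0.096 -0.074 -0.059] [-0.022 -0.001] [56. 63. 89.]
0.1 67 [-0.095 -0.072 -0.058] [-0.024 -0.001] [61. 72. 90.]
0.11 43 [-0.091 -0.068 -0.058] [-0.023  0.001] [ 84.  97. 115.]
0.12 25 [-0.075 -0.062 -0.058] [-0.032  0.002] [102. 116. 131.]
0.13 36 [-0.071 -0.062 -0.058] [-0.034  0.02 ] [110. 118. 123.]
0.14 67 [-0.072 -0.063 -0.058] [-0.034  0.031] [135. 146. 153.]
0.15 62 [-0.109 -0.072 -0.059] [-0.035  0.021] [ 92.  99. 104.]
0.16 115 [-0.107 -0.083 -0.059] [-0.034  0.034] [ 91. 100. 107.]
```

Request:
send_rows(
  plan=[
    [[-0.06,0,-0.14],[0,0,0]],
    [[-0.12,0,-0.27],[0,0,0]],
    [[-0.12,0,-0.27],[0,0,0]],
    [[-0.12,0,-0.27],[0,0,0]],
    [[-0.12,0,-0.27],[0,0,0]],
    [[-0.12,0,-0.27],[0,0,0]],
    [[-0.06,0,-0.27],[0,0,0]],
    [[0,0,-0.27],[0,0,0]],
    [[0.1,0,-0.1],[0,0,0]],
    [[0.2,0,-0.1],[0,0,0]],
  ],
  force=20,
)

```text
time: 20.5
tool_pos: [0.6131, 0.025, 0.0901]
tool_rot: [-3.125, -1.147, -0.274]
contact_force: [-1.2, -0.3, -1.4]
opening: 0.0404
grip_force: 20.0
```

```bash
python3 - <<'E'
from now import *
im,d=read_camera("side"); np.savez("side5.npz",im=im,w=cloud("side",d),d=d)
cv2.imwrite("pics/back5.png",cv2.resize(im[220:360,210:390],None,fx=4,fy=4,interpolation=cv2.INTER_CUBIC))
E
```

```text
{'time': 20.5, 'qpos': [0.0654, 0.7202, 2.2878, 3.4859, 1.0205, -1.6126], 'tool_pos': [0.6131, 0.025, 0.0901], 'tool_rot': [-3.1249, -1.1466, -0.2741], 'contact_force': [-1.1564, -0.3153, -1.4199], 'opening': 0.0404, 'grip_force': 19.9994}
grasp pt press [-0.0513  0.0001  0.0979]
```

View pics/back5.png

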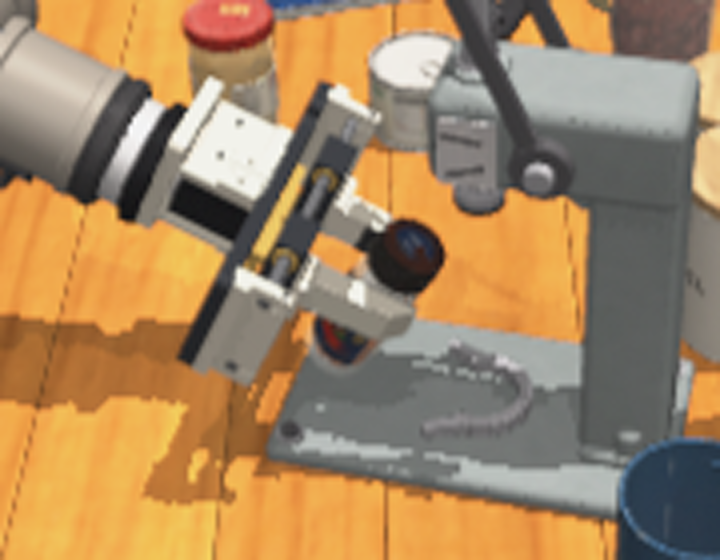

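The jar still leans about 30° in the grip: cap top near (408,238) in the crop, foot near (338,352). I work out the lean by intersecting rays with the press's mid-plane.

```bash
python3 - <<'E'
from h import *
K,R,t=cal("side"); C=-R.T@t
def onmid(u,v,y0=0):
    d=np.array([(u-K[0,2])/K[0,0],(v-K[1,2])/K[1,1],1])@R
    k=(y0-(C-P)@ey)/(d@ey); return press(C+k*d)
for y0 in(0,):
    a=onmid(210+410/4,220+240/4,y0); b=onmid(210+338/4,220+352/4,y0); print(a,b,np.linalg.norm(a-b),np.degrees(np.arctan2(a[0]-b[0],a[2]-b[2])))
z=np.load("side5.npz"); q=(z["w"]-P)@np.c_[ex,ey,ez]; im=z["im"]
# cap: dark pixels; foot: body pixels below
s=np.zeros((480,640),bool); s[272:296,300:323]=1; m=s&(im.max(2)<75)&(abs(q[...,1])<.04)&(q[...,2]>.1)
print("cap",m.sum(),np.nanpercentile(q[m],[2,50,98],0).round(4).tolist())
s[:]=0; s[298:315,286:306]=1; m=s&(abs(q[...,1])<.03)&(q[...,2]>.03)&(q[...,2]<.08)
p=q[m]
for lo in np.arange(.03,.08,.008):
    k=p[(p[:,2]>=lo)&(p[:,2]<lo+.008)]
    if len(k)>4: print(round(lo,3),len(k),k[:,0].min().round(4),k[:,0].max().round(4),np.median(k[:,1]).round(4))
E
```

```text
[-3.99818806e-02  4.80176820e-17  1.30769666e-01] [-8.71034304e-02 -6.33809808e-17  3.60666288e-02] 0.10577856940825921 26.453637294679
cap 260 [[-0.0747, -0.0207, 0.1069], [-0.0428, -0.0106, 0.1262], [-0.0245, 0.0206, 0.1375]]
0.03 7 -0.083 -0.0733 -0.0133
0.038 20 -0.1013 -0.0684 -0.0166
0.046 41 -0.1066 -0.06 -0.0169
0.054 44 -0.1038 -0.0592 -0.0172
0.062 47 -0.1017 -0.0606 -0.0175
0.07 24 -0.0931 -0.0634 -0.0189
```

Request:
send_rows(
  plan=[
    [[0.15,0,-0.15],[0,0,0]],
    [[0.3,0,-0.25],[0,0,0]],
    [[0.3,0,-0.25],[0,0,0]],
    [[0.15,0,-0.15],[0,0,0]],
    [[0.035,0,0],[0,0.029,0]],
    [[0.035,0,0],[0,0.029,0]],
    [[0.035,0,0],[0,0.029,0]],
    [[0.035,0,0],[0,0.029,0]],
    [[0.035,0,0],[0,0.029,0]],
    [[0.035,0,0],[0,0.029,0]],
  ],
)

```text
time: 21.8
tool_pos: [0.6059, 0.0267, 0.1239]
tool_rot: [-3.094, -1.422, -0.306]
contact_force: [0.5, 0.2, -1.1]
opening: 0.0406
grip_force: 20.0
```

Request:
send_rows(
  plan=[
    [[0.035,0,0],[0,0.029,0]],
    [[0.035,0,0],[0,0.029,0]],
    [[0.035,0,0],[0,0.029,0]],
    [[0.035,0,0],[0,0.029,0]],
    [[0,0,0],[0,0,0]],
    [[0,0,0],[0,0,0]],
    [[0,0,0],[0,0,0]],
    [[0,0,0],[0,0,0]],
    [[0,0,0],[0,0,0]],
    [[0,0,0],[0,0,0]],
  ],
)

```text
time: 23.05
tool_pos: [0.6062, 0.0265, 0.1272]
tool_rot: [-0.217, -1.538, 3.099]
contact_force: [-0.4, 0.4, -0.7]
opening: 0.0402
grip_force: 20.0
```

```bash
python3 - <<'E'
from now import *
im,d=read_camera("side"); np.savez("side6.npz",im=im,w=cloud("side",d),d=d)
cv2.imwrite("pics/up6.png",cv2.resize(im[220:360,210:390],None,fx=4,fy=4,interpolation=cv2.INTER_CUBIC))
need(world([-.075,.0013,press(g)[2]-.03])+.019*a)
E
```

```text
{'time': 23.05, 'qpos': [0.104, 1.0449, 2.3198, 3.5158, 1.8107, -1.4828], 'tool_pos': [0.6062, 0.0265, 0.1272], 'tool_rot': [-0.2166, -1.5384, 3.0992], 'contact_force': [-0.373, 0.4444, -0.6776], 'opening': 0.0402, 'grip_force': 19.9993}
grasp pt press [-6.000e-02 -1.000e-04  1.266e-01]
full-scale units total [-1.18 -0.04 -0.64] axes in press frame
 [[-0.032 -0.007  0.999]
 [-0.003 -1.    -0.007]
 [ 1.    -0.003  0.032]]
```

View pics/up6.png

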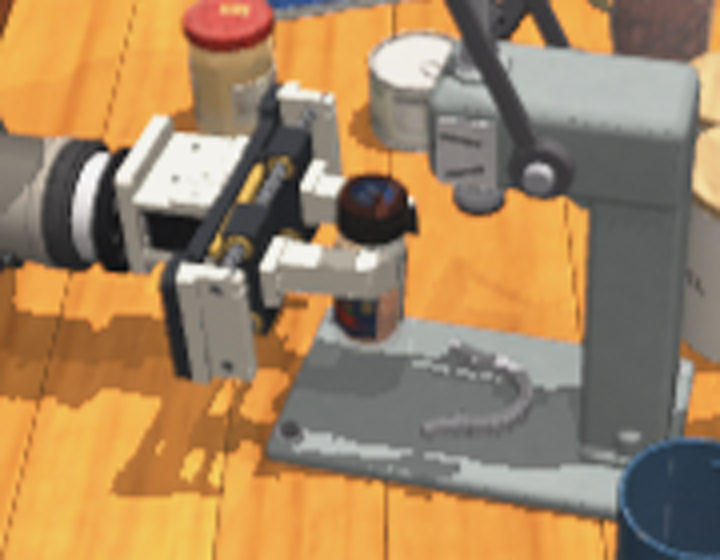

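The jar is upright again: cap at (372,205), foot at (368,325). Now I lower it onto the bare plate, back at x = -75 mm and 1.3 mm over.

Request:
send_rows(
  plan=[
    [[-0.1,-0.01,-0.1],[0,0,0]],
    [[-0.2,-0.01,-0.15],[0,0,0]],
    [[-0.25,-0.01,-0.15],[0,0,0]],
    [[-0.25,-0.01,-0.15],[0,0,0]],
    [[-0.25,-0.01,-0.05],[0,0,0]],
    [[-0.25,0,0],[0,0,0]],
    [[-0.15,0,0],[0,0,0]],
    [[-0.1,0,0],[0,0,0]],
    [[-0.05,0,0],[0,0,0]],
    [[-0.04,0,0],[0,0,0]],
  ],
)

```text
time: 24.35
tool_pos: [0.5934, 0.0315, 0.087]
tool_rot: [-0.201, -1.535, 3.083]
contact_force: [-1.7, 0.5, 7.0]
opening: 0.0401
grip_force: 20.0
```

Request:
send_rows(
  plan=[
    [[-0.02,0,0],[0,0,0]],
    [[-0.02,0,0],[0,0,0]],
    [[-0.02,0,0],[0,0,0]],
    [[0,0,0],[0,0,0]],
    [[0,0,0],[0,0,0]],
    [[0,0,0],[0,0,0]],
    [[0,0,0],[0,0,0]],
    [[0,0,0],[0,0,0]],
    [[0,0,0],[0,0,0]],
    [[0,0,0],[0,0,0]],
  ],
)

```text
time: 25.6
tool_pos: [0.5936, 0.0315, 0.087]
tool_rot: [-0.191, -1.532, 3.073]
contact_force: [-3.0, 0.6, 9.7]
opening: 0.04
grip_force: 20.0
```

```bash
python3 now.py
```

```text
{'time': 25.6, 'qpos': [0.1252, 1.1752, 2.3017, 3.552, 1.9188, -1.4316], 'tool_pos': [0.5936, 0.0315, 0.087], 'tool_rot': [-0.1907, -1.5318, 3.0729], 'contact_force': [-3.0283, 0.5543, 9.7125], 'opening': 0.04, 'grip_force': 19.9986}
grasp pt press [-0.0734  0.0015  0.0863]
```

Request:
send_rows(
  plan=[
    [[0,0,0],[0,0,0]],
    [[0,0,0],[0,0,0]],
    [[0,0,0],[0,0,0]],
    [[0,0,0],[0,0,0]],
    [[-0.038,0,0],[0,-0.0315,0]],
    [[-0.038,0,0],[0,-0.0315,0]],
    [[-0.038,0,0],[0,-0.0315,0]],
    [[-0.038,0,0],[0,-0.0315,0]],
    [[-0.038,0,0],[0,-0.0315,0]],
    [[-0.038,0,0],[0,-0.0315,0]],
  ],
  gripper=0.5,
)

```text
time: 26.85
tool_pos: [0.5927, 0.0317, 0.0782]
tool_rot: [-3.116, -1.303, -0.284]
contact_force: [0.5, -0.2, 0.5]
opening: 0.0689
grip_force: 0.0
```

```bash
python3 - <<'E'
from now import *
ims=[]
for n in("side","wrist"):
    im,d=read_camera(n); np.savez(f"{n}7.npz",im=im,w=cloud(n,d),d=d)
z=np.load("wrist7.npz"); q=(z["w"]-P)@np.c_[ex,ey,ez]; x,y,h=q[...,0],q[...,1],q[...,2]
z=np.load("side7.npz"); q2=(z["w"]-P)@np.c_[ex,ey,ez]; X,Y,H=q2[...,0],q2[...,1],q2[...,2]
def r(nm,p): print(nm,len(p),np.percentile(p,[1,50,99],0).round(4).tolist()) if len(p) else print(nm,0)
r("col",q[(h>.05)&(h<.18)&(abs(x-.063)<.01)&(abs(y)<.05)])
r("capw",q[(h>.110)&(h<.13)&(abs(x+.075)<.03)&(abs(y)<.03)])
s=np.zeros((480,640),bool); s[240:320,270:330]=1
r("caps",q2[s&(H>.114)&(H<.128)&(abs(X+.075)<.03)&(abs(Y)<.03)])
r("foot",q2[s&(H>.02)&(H<.05)&(abs(X+.075)<.035)&(abs(Y)<.03)])
need(world([-.075,.0015,.062])+.019*a)
E
```

```text
{'time': 26.85, 'qpos': [0.1105, 0.9113, 2.3562, 3.4996, 1.421, -1.5181], 'tool_pos': [0.5927, 0.0317, 0.0782], 'tool_rot': [-3.116, -1.3032, -0.2836], 'contact_force': [0.5326, -0.2138, 0.4568], 'opening': 0.0689, 'grip_force': 0.0}
grasp pt press [-0.0737  0.0015  0.0832]
col 15475 [[0.0623, -0.0251, 0.0523], [0.0641, 0.0022, 0.1177], [0.0701, 0.0296, 0.179]]
capw 10121 [[-0.1012, -0.016, 0.1107], [-0.0898, 0.0028, 0.12], [-0.0633, 0.0216, 0.1212]]
caps 191 [[-0.1011, -0.0187, 0.1153], [-0.0817, -0.0018, 0.1208], [-0.0636, 0.021, 0.1242]]
foot 124 [[-0.1002, -0.0205, 0.0209], [-0.0745, -0.0144, 0.0333], [-0.0626, 0.005, 0.0493]]
full-scale units total [-0.89  0.01  0.17] axes in press frame
 [[ 0.261 -0.008  0.965]
 [-0.003 -1.    -0.008]
 [ 0.965 -0.001 -0.261]]
```

Request:
send_rows(
  plan=[
    [[-0.07,0,-0.15],[0,0,0]],
    [[-0.07,0,-0.15],[0,0,0]],
    [[-0.2,0,0.05],[0,0,0]],
    [[-0.2,0,0.05],[0,0,0]],
    [[-0.2,0,0.05],[0,0,0]],
    [[-0.12,0,0.03],[0,0,0]],
    [[-0.08,0,0.02],[0,0,0]],
    [[-0.02,0,0],[0,0,0]],
    [[0,0,0],[0,0,0]],
    [[0,0,0],[0,0,0]],
  ],
)

```text
time: 28.2
tool_pos: [0.5845, 0.0341, 0.0562]
tool_rot: [-3.115, -1.306, -0.285]
contact_force: [0.2, 0.1, -0.1]
opening: 0.0691
grip_force: 0.0
```

Request:
send_rows(
  plan=[
    [[0,0,0],[0,0,0]],
    [[0,0,0],[0,0,0]],
    [[0,0,0],[0,0,0]],
    [[0,0,0],[0,0,0]],
    [[0,0,0],[0,0,0]],
    [[0,0,0],[0,0,0]],
    [[0,0,0],[0,0,0]],
    [[0,0,0],[0,0,0]],
    [[0.01,0.02,0],[0,0,0]],
    [[0,0,0],[0,0,0]],
  ],
  gripper=-1,
  force=25,
)

```text
time: 29.45
tool_pos: [0.5843, 0.0335, 0.056]
tool_rot: [-3.116, -1.305, -0.284]
contact_force: [0.1, -0.1, -0.1]
opening: 0.0399
grip_force: 25.0
```

```bash
python3 - <<'E'
from now import *
need(s["tool_pos"]+.05*ex)
E
```

```text
{'time': 29.45, 'qpos': [0.1199, 0.9883, 2.3614, 3.5058, 1.499, -1.4873], 'tool_pos': [0.5843, 0.0335, 0.056], 'tool_rot': [-3.1155, -1.3048, -0.2843], 'contact_force': [0.0891, -0.1159, -0.073], 'opening': 0.0399, 'grip_force': 24.9992}
grasp pt press [-0.0823  0.0011  0.061 ]
full-scale units total [ 0.53 -0.01  1.93] axes in press frame
 [[ 0.263 -0.008  0.965]
 [-0.003 -1.    -0.007]
 [ 0.965 -0.002 -0.263]]
```

Request:
send_rows(
  plan=[
    [[0.05,0,0.18],[0,0,0]],
    [[0.09,0,0.33],[0,0,0]],
    [[0.09,0,0.33],[0,0,0]],
    [[0.09,0,0.33],[0,0,0]],
    [[0.08,0,0.3],[0,0,0]],
    [[0.07,0,0.25],[0,0,0]],
    [[0.07,0,0.25],[0,0,0]],
    [[0.06,0,0.22],[0,0,0]],
    [[0.06,0,0.22],[0,0,0]],
    [[0.06,0,0.22],[0,0,0]],
  ],
)

```text
time: 30.7
tool_pos: [0.6506, 0.0161, 0.0563]
tool_rot: [-3.115, -1.305, -0.284]
contact_force: [-0.0, 0.3, -1.5]
opening: 0.0401
grip_force: 25.0
```

```bash
python3 now.py
```

```text
{'time': 30.7, 'qpos': [0.0497, 0.9473, 2.2113, 3.4469, 1.3215, -1.5583], 'tool_pos': [0.6506, 0.0161, 0.0563], 'tool_rot': [-3.1152, -1.3052, -0.2843], 'contact_force': [-0.0052, 0.3045, -1.4627], 'opening': 0.0401, 'grip_force': 24.9995}
grasp pt press [-0.0137  0.001   0.0613]
```

Request:
send_rows(
  plan=[
    [[0.025,0,0.1],[0,0,0]],
    [[0.025,0,0.1],[0,0,0]],
    [[0.025,0,0.1],[0,0,0]],
    [[0.025,0,0.1],[0,0,0]],
    [[0.02,0,0.08],[0,0,0]],
    [[0.015,0,0.06],[0,0,0]],
    [[0.01,0,0.04],[0,0,0]],
    [[0.01,0,0.04],[0,0,0]],
    [[0.005,0,0.02],[0,0,0]],
    [[0,0,0],[0,0,0]],
  ],
)

```text
time: 31.95
tool_pos: [0.6658, 0.0121, 0.0562]
tool_rot: [-3.116, -1.305, -0.283]
contact_force: [-4.1, 1.4, 3.7]
opening: 0.0403
grip_force: 25.0
```

```bash
python3 - <<'E'
from now import *
im,d=read_camera("wrist"); np.savez("wrist8.npz",im=im,w=cloud("wrist",d),d=d)
i2,d2=read_camera("side"); np.savez("side8.npz",im=i2,w=cloud("side",d2))
cv2.imwrite("pics/n8.png",np.hstack([cv2.resize(i2[235:345,270:390],(392,360)),cv2.resize(im,(400,300))[:,:].copy() if 0 else cv2.resize(im,(400,360))]))
q=(np.load("wrist8.npz")["w"]-P)@np.c_[ex,ey,ez]; x,y,h=q[...,0],q[...,1],q[...,2]
def r(nm,p): print(nm,len(p),np.percentile(p,[1,50,99],0).round(4).tolist()) if len(p) else print(nm,0)
r("cap",q[(h>.105)&(h<.13)&(abs(x)<.03)&(abs(y)<.03)])
E
```

```text
{'time': 31.95, 'qpos': [0.0368, 0.9431, 2.1753, 3.4373, 1.2833, -1.5708], 'tool_pos': [0.6658, 0.0121, 0.0562], 'tool_rot': [-3.116, -1.3055, -0.2835], 'contact_force': [-4.136, 1.3995, 3.7322], 'opening': 0.0403, 'grip_force': 25.0}
grasp pt press [0.002  0.001  0.0612]
cap 10939 [[-0.0163, -0.0177, 0.1053], [-0.0096, 0.0013, 0.1184], [0.0211, 0.0203, 0.1209]]
```

View pics/n8.png

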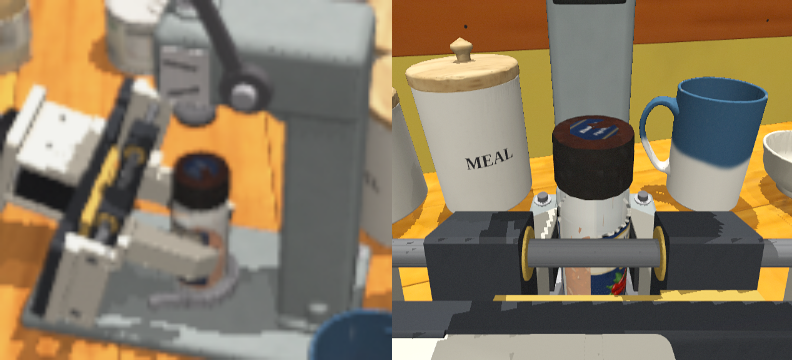

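Wrist and side views: the jar is upright in the horseshoe, cap near (592,150) in the composite, with a light back-wall contact of about 4 N at x = +2 mm. I let go and back out.

Request:
send_rows(
  plan=[
    [[0,0,0],[0,0,0]],
    [[0,0,0],[0,0,0]],
    [[0,0,0],[0,0,0]],
    [[0,0,0],[0,0,0]],
    [[-0.03,0,-0.15],[0,0,0]],
    [[-0.08,0,-0.3],[0,0,0]],
    [[-0.13,0,-0.5],[0,0,0]],
    [[-0.13,0,-0.6],[0,0,0]],
    [[-0.13,0,-0.8],[0,0,0]],
    [[0,0,-0.9],[0,0,0]],
  ],
  gripper=0.5,
)

```text
time: 33.3
tool_pos: [0.5858, 0.0331, 0.0652]
tool_rot: [-3.117, -1.305, -0.283]
contact_force: [-0.4, -0.2, 0.3]
opening: 0.0691
grip_force: 0.0
```

Request:
send_rows(
  plan=[
    [[0.3,0,-0.8],[0,0,0]],
    [[0.6,0,-0.6],[0,0,0]],
    [[0.9,0,-0.3],[0,0,0]],
    [[0.9,0,0],[0,0,0]],
    [[0.9,0,0],[0,0,0]],
    [[0.9,0,0],[0,0,0]],
    [[0.9,0,0],[0,0,0]],
    [[0.9,0,0],[0,0,0]],
    [[0.6,0,0],[0,0,0]],
    [[0.3,0,0],[0,0,0]],
  ],
)

```text
time: 34.55
tool_pos: [0.5923, 0.0301, 0.2506]
tool_rot: [-3.114, -1.306, -0.286]
contact_force: [-0.5, 0.2, -0.0]
opening: 0.069
grip_force: 0.0
```

```bash
cat > k.py <<'E'
from now import *
def fk(q,C=np.eye(3)): return (Ro.from_euler("ZYZYZ",[q[0],q[1]+q[2],q[3],q[4],q[5]])).as_matrix()@C
obs=[([-.146,.342,1.524,0,1.275,-.146],[-3.14,0,1.5708]),([-0.8357,0.1333,2.1553,1.3321,0.4326,-0.1455],[-3.1316,-.8341,-.2669]),([0.0397*0+0.0368,0.9431,2.1753,3.4373,1.2833,-1.5708],[-3.116,-1.3055,-.2835])]
C=fk(obs[0][0]).T@Ro.from_euler("xyz",obs[0][1]).as_matrix()
if __name__=="__main__":
    for q,e in obs: print("model err deg",np.degrees(np.linalg.norm(Ro.from_matrix(fk(q,C).T@Ro.from_euler("xyz",e).as_matrix()).as_rotvec())))
    R0=Ro.from_euler("xyz",s["tool_rot"])
    im,d=read_camera("side"); q=(cloud("side",d)-P)@np.c_[ex,ey,ez]; cv2.imwrite("pics/r9.png",im); np.savez("side9.npz",im=im,q=q)
E
python3 k.py
```

```text
{'time': 34.55, 'qpos': [0.1054, 0.3657, 2.3236, 3.5977, 0.8895, -1.7641], 'tool_pos': [0.5923, 0.0301, 0.2506], 'tool_rot': [-3.1139, -1.3058, -0.2856], 'contact_force': [-0.4827, 0.2281, -0.043], 'opening': 0.069, 'grip_force': 0.0}
grasp pt press [-7.370e-02 -2.000e-04  2.556e-01]Traceback (most recent call last):
  File "k.py", line 4, in <module>
    C=fk(obs[0][0]).T@Ro.from_euler("xyz",obs[0][1]).as_matrix()
      ~~^^^^^^^^^^^
  File "k.py", line 2, in fk
    def fk(q,C=np.eye(3)): return (Ro.from_euler("ZYZYZ",[q[0],q[1]+q[2],q[3],q[4],q[5]])).as_matrix()@C
                                   ~~~~~~~~~~~~~^^^^^^^^^^^^^^^^^^^^^^^^^^^^^^^^^^^^^^^^^
  File "scipy/spatial/transform/_rotation.pyx", line 1413, in scipy.spatial.transform._rotation.Rotation.from_euler
ValueError: Expected axis specification to be a non-empty string of upto 3 characters, got ZYZYZ
```

```bash
sed -i 's/^def fk.*/def fk(q,C=np.eye(3)): return (Ro.from_euler("ZYZ",[q[0],q[1]+q[2],q[3]])*Ro.from_euler("YZ",[q[4],q[5]])).as_matrix()@C/' k.py
cat >> k.py <<'E'
    x,y,h=q[...,0],q[...,1],q[...,2]; sel=np.zeros(x.shape,bool); sel[170:265,300:390]=1
    hsv=cv2.cvtColor(im,cv2.COLOR_BGR2GRAY)
    for lo in np.arange(.25,.37,.01):
        k=sel&(h>=lo)&(h<lo+.01)&(abs(y)<.02)&(abs(x)<.04)
        if k.sum()>3: print(round(lo,3),k.sum(),np.percentile(x[k],[2,50,98]).round(3),np.percentile(y[k],[2,50,98]).round(3))
    b=sel&(h>.336)&(h<.365)&(abs(x+.013)<.03)&(abs(y)<.06); print("bar",b.sum(),np.percentile(q[b],[2,50,98],0).round(4).tolist())
    # candidate: present orientation turned +-90 about tool z, T=88
    for sg in(1,-1):
        Rt=(R0*Ro.from_rotvec([0,np.radians(88-75),0])*Ro.from_rotvec([0,0,sg*np.pi/2])).as_matrix()
        for j1,sm in((.05,125),(.05,135),(.08,150)):
            W=Ro.from_matrix((Ro.from_euler("ZY",[j1,np.radians(sm)]).as_matrix()).T@Rt@C.T)
            print(sg,sm,W.as_euler("ZYZ").round(2), "alt j4+pi, -j5, j6+pi")
E
python3 k.py
```

```text
{'time': 34.55, 'qpos': [0.1054, 0.3657, 2.3236, 3.5977, 0.8895, -1.7641], 'tool_pos': [0.5923, 0.0301, 0.2506], 'tool_rot': [-3.1139, -1.3058, -0.2856], 'contact_force': [-0.4827, 0.2281, -0.043], 'opening': 0.069, 'grip_force': 0.0}
grasp pt press [-7.370e-02 -2.000e-04  2.556e-01]
model err deg 5.735488667341035e-18
model err deg 0.12437411345791102
model err deg 0.12394769624328679
0.25 218 [-0.02   0.018  0.039] [-0.019 -0.005  0.019]
0.26 15 [-0.01  -0.006  0.008] [-0.009 -0.004  0.007]
0.27 7 [-0.007  0.007  0.008] [-0.005  0.001  0.006]
0.28 16 [0.003 0.006 0.008] [-0.006 -0.003  0.008]
0.29 25 [-0.001  0.004  0.008] [-0.008 -0.005  0.006]
0.3 38 [-0.007  0.003  0.008] [-0.008 -0.004  0.006]
0.31 29 [-0.009 -0.001  0.007] [-0.009  0.002  0.009]
0.34 7 [-0.005 -0.004 -0.003] [-0.018 -0.005  0.014]
0.35 94 [-0.023 -0.009 -0.004] [-0.019 -0.     0.019]
0.36 16 [-0.016 -0.014 -0.01 ] [-0.015 -0.001  0.015]
bar 370 [[-0.0231, -0.0493, 0.3371], [-0.0106, -0.017, 0.3559], [-0.0033, 0.0487, 0.3606]]
1 125 [-2.61  0.64 -0.42] alt j4+pi, -j5, j6+pi
1 135 [-2.7   0.79 -0.3 ] alt j4+pi, -j5, j6+pi
1 150 [-2.75  1.04 -0.19] alt j4+pi, -j5, j6+pi
-1 125 [-2.61  0.64  2.72] alt j4+pi, -j5, j6+pi
-1 135 [-2.7   0.8   2.84] alt j4+pi, -j5, j6+pi
-1 150 [-2.75  1.04  2.96] alt j4+pi, -j5, j6+pi
```

View pics/r9.png

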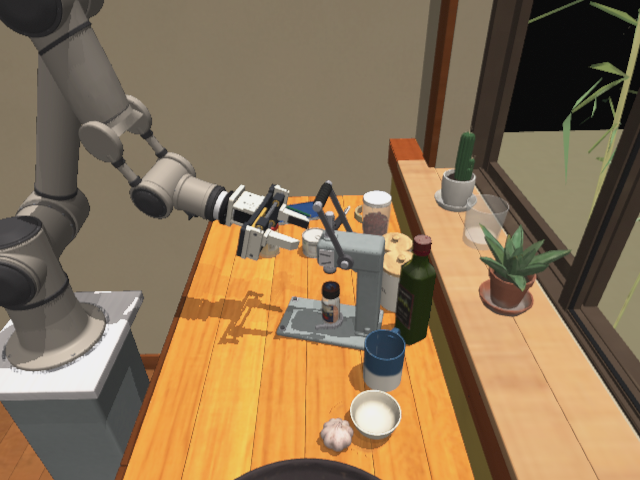

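The picture shows the jar standing upright in the nest at (331,303), and the gripper clear of the lever. The tool can stay in this tilt: I turn it 90° about its axis so the fingers close across the bar.

Request:
send_rows(
  plan=[
    [[0,0,-0.16],[0,0,0.1]],
    [[0,0,-0.16],[0,0,0.1]],
    [[0,0,-0.16],[0,0,0.1]],
    [[0,0,-0.16],[0,0,0.1]],
    [[0,0,-0.16],[0,0,0.1]],
    [[0,0,-0.16],[0,0,0.1]],
    [[0,0,-0.16],[0,0,0.1]],
    [[0,0,-0.16],[0,0,0.1]],
    [[0,0,-0.16],[0,0,0.1]],
    [[0,0,-0.16],[0,0,0.1]],
  ],
)

```text
time: 35.85
tool_pos: [0.5548, 0.0398, 0.2594]
tool_rot: [-1.838, 0.011, -1.831]
contact_force: [0.7, -0.5, -0.1]
opening: 0.069
grip_force: 0.0
```

```bash
python3 - <<'E'
from now import *
b=world([-.013,.001,.347]); need(b-.035*a); need(b+.008*a)
E
```

```text
{'time': 35.85, 'qpos': [0.1558, 0.3039, 2.3917, 3.6572, 0.9031, -0.2107], 'tool_pos': [0.5548, 0.0398, 0.2594], 'tool_rot': [-1.8379, 0.0112, -1.8311], 'contact_force': [0.7453, -0.5406, -0.1349], 'opening': 0.069, 'grip_force': 0.0}
grasp pt press [-0.1124 -0.0003  0.2644]
full-scale units total [-0.11 -4.23  0.8 ] axes in press frame
 [[-0.005 -1.    -0.011]
 [-0.264  0.012 -0.964]
 [ 0.965 -0.002 -0.264]]
full-scale units total [-0.11 -4.23  2.52] axes in press frame
 [[-0.005 -1.    -0.011]
 [-0.264  0.012 -0.964]
 [ 0.965 -0.002 -0.264]]
```

Request:
send_rows(
  plan=[
    [[0,-0.3,0],[0,0,0]],
    [[0,-0.5,0],[0,0,0]],
    [[-0.02,-0.6,0],[0,0,0]],
    [[-0.02,-0.6,0],[0,0,0]],
    [[-0.02,-0.6,0],[0,0,0]],
    [[-0.02,-0.5,0.1],[0,0,0]],
    [[-0.02,-0.5,0.2],[0,0,0]],
    [[-0.01,-0.4,0.2],[0,0,0]],
    [[0,-0.23,0.2],[0,0,0]],
    [[0,0,0.1],[0,0,0]],
  ],
)

```text
time: 37.1
tool_pos: [0.6019, 0.0295, 0.3575]
tool_rot: [-1.836, 0.006, -1.83]
contact_force: [0.5, 0.1, -0.1]
opening: 0.0691
grip_force: 0.0
```

```bash
python3 - <<'E'
from now import *
b=world([-.013,.001,.347]); need(b+.008*a)
E
```

```text
{'time': 37.1, 'qpos': [0.1008, 0.117, 2.1721, 3.8466, 0.5492, -0.5234], 'tool_pos': [0.6019, 0.0295, 0.3575], 'tool_rot': [-1.8358, 0.0065, -1.8299], 'contact_force': [0.537, 0.1089, -0.1159], 'opening': 0.0691, 'grip_force': 0.0}
grasp pt press [-0.0643  0.0017  0.3625]
full-scale units total [0.02 0.06 1.7 ] axes in press frame
 [[-0.003 -1.    -0.006]
 [-0.262  0.007 -0.965]
 [ 0.965 -0.002 -0.262]]
```

Request:
send_rows(
  plan=[
    [[0,0.02,0.1],[0,0,0]],
    [[0,0.02,0.2],[0,0,0]],
    [[0,0.02,0.25],[0,0,0]],
    [[0,0,0.25],[0,0,0]],
    [[0,0,0.25],[0,0,0]],
    [[0,0,0.25],[0,0,0]],
    [[0,0,0.2],[0,0,0]],
    [[0,0,0.1],[0,0,0]],
    [[0,0,0.08],[0,0,0]],
    [[0,0,0],[0,0,0]],
  ],
)

```text
time: 38.35
tool_pos: [0.6404, 0.0195, 0.3449]
tool_rot: [-1.836, 0.007, -1.83]
contact_force: [-0.5, 0.2, 0.3]
opening: 0.0691
grip_force: 0.0
```

```bash
python3 - <<'E'
from now import *
print("tcp press",press(s["tool_pos"])); b=world([-.013,.001,.347]); need(b+.008*a)
for n in("side","scene"):
    _,d=read_camera(n); q=(cloud(n,d)-P)@np.c_[ex,ey,ez]; x,y,h=q[...,0],q[...,1],q[...,2]
    k=(h>.33)&(h<.37)&(x>-.03)&(x<.01)&(abs(abs(y)-.035)<.012); print(n,k.sum(),np.percentile(q[k],[1,50,99],0).round(4).tolist() if k.sum() else 0)
E
```

```text
{'time': 38.35, 'qpos': [0.0611, 0.1997, 2.1128, 3.7582, 0.5492, -0.4505], 'tool_pos': [0.6404, 0.0195, 0.3449], 'tool_rot': [-1.8361, 0.0069, -1.8297], 'contact_force': [-0.502, 0.1788, 0.3305], 'opening': 0.0691, 'grip_force': 0.0}
grasp pt press [-0.0244  0.0017  0.3499]
tcp press [-0.00610906  0.00171848  0.34490617]
full-scale units total [ 0.03 -0.01  0.03] axes in press frame
 [[-0.003 -1.    -0.007]
 [-0.262  0.008 -0.965]
 [ 0.965 -0.001 -0.262]]
side 197 [[-0.0237, -0.0468, 0.3304], [-0.008, -0.0337, 0.3535], [0.0004, 0.0461, 0.3602]]
scene 112 [[-0.0225, -0.0469, 0.3308], [-0.0155, -0.031, 0.3538], [0.0007, 0.0445, 0.3601]]
```

Request:
send_rows(
  plan=[
    [[0,0,0.04],[0,0,0]],
    [[0,0,0],[0,0,0]],
    [[0,0,0],[0,0,0]],
    [[0,0,0],[0,0,0]],
    [[0,0,0],[0,0,0]],
    [[0,0,0],[0,0,0]],
    [[0,0,0],[0,0,0]],
    [[0,0,0],[0,0,0]],
    [[0,0,0],[0,0,0]],
    [[0,0,0],[0,0,0]],
  ],
  gripper=-1,
  force=10,
)

```text
time: 39.7
tool_pos: [0.6415, 0.0193, 0.3453]
tool_rot: [-1.835, 0.007, -1.83]
contact_force: [0.1, 0.4, 3.7]
opening: 0.0216
grip_force: 10.0
```

```bash
python3 - <<'E'
from now import *
A=Ro.from_euler("xyz",s["tool_rot"]).as_matrix().T@np.c_[ex,ey,ez]
bar=lambda l:np.array([.042-.135*np.cos(1.152-l),0,.224+.135*np.sin(1.152-l)])
ls=np.r_[np.linspace(0,1.2,21)]
for i in range(20): print(ls[i+1].round(2),(A@(bar(ls[i+1])-bar(ls[i]))/.025).round(3))
print(press(s["tool_pos"]),"final",(A@(bar(1.262)-bar(1.2))/.025).round(3))
E
```

```text
{'time': 39.7, 'qpos': [0.0603, 0.2012, 2.1108, 3.7564, 0.5496, -0.4492], 'tool_pos': [0.6415, 0.0193, 0.3453], 'tool_rot': [-1.8349, 0.0071, -1.8298], 'contact_force': [0.0596, 0.4048, 3.6991], 'opening': 0.0216, 'grip_force': 10.0017}
grasp pt press [-0.0234  0.0018  0.3502]
0.06 [ 0.002  0.212 -0.245]
0.12 [ 0.002  0.226 -0.232]
0.18 [ 0.002  0.24  -0.218]
0.24 [ 0.002  0.252 -0.203]
0.3 [ 0.002  0.264 -0.188]
0.36 [ 0.002  0.275 -0.172]
0.42 [ 0.002  0.285 -0.155]
0.48 [ 0.002  0.293 -0.137]
0.54 [ 0.002  0.301 -0.12 ]
0.6 [ 0.003  0.308 -0.101]
0.66 [ 0.003  0.313 -0.083]
0.72 [ 0.003  0.318 -0.064]
0.78 [ 0.003  0.321 -0.045]
0.84 [ 0.003  0.323 -0.025]
0.9 [ 0.003  0.324 -0.006]
0.96 [0.002 0.324 0.014]
1.02 [0.002 0.322 0.033]
1.08 [0.002 0.32  0.052]
1.14 [0.002 0.316 0.071]
1.2 [0.002 0.311 0.09 ]
[-0.00500955  0.00174012  0.34527515] final [0.002 0.315 0.113]
```

Request:
send_rows(
  plan=[
    [[0,0.21,-0.25],[0,0,0]],
    [[0,0.23,-0.23],[0,0,0]],
    [[0,0.24,-0.22],[0,0,0]],
    [[0,0.25,-0.2],[0,0,0]],
    [[0,0.26,-0.19],[0,0,0]],
    [[0,0.28,-0.17],[0,0,0]],
    [[0,0.29,-0.15],[0,0,0]],
    [[0,0.29,-0.14],[0,0,0]],
    [[0,0.3,-0.12],[0,0,0]],
    [[0,0.31,-0.1],[0,0,0]],
  ],
)

```text
time: 40.95
tool_pos: [0.5829, 0.0352, 0.2931]
tool_rot: [-1.833, 0.007, -1.83]
contact_force: [-3.3, 0.2, 7.1]
opening: 0.0217
grip_force: 10.0
```

```bash
cat > lev.py <<'E'
from now import *
# lever angle from the visible arm: dark arm pixels on the near/far side of the head, press frame
c=np.array([.042,.224])
tp=press(s["tool_pos"]); print("tcp press",tp.round(4))
for n in("side","scene"):
    im,d=read_camera(n); np.savez(n+"L.npz",im=im,d=d)
    q=(cloud(n,d)-P)@np.c_[ex,ey,ez]; r=np.hypot(q[...,0]-c[0],q[...,2]-c[1])
    k=(r>.05)&(r<.12)&(abs(abs(q[...,1])-.0405)<.009)&(im.max(2)<95)
    p=q[k]; ang=np.arctan2(p[:,2]-c[1],-(p[:,0]-c[0])); 
    if len(p): print(n,len(p),"lever est",np.percentile(1.152-ang,[10,50,90]).round(3), "y",np.median(p[:,1]).round(4))
E
python3 lev.py
```

```text
{'time': 40.95, 'qpos': [0.1261, 0.2405, 2.2976, 3.6901, 0.7642, -0.3039], 'tool_pos': [0.5829, 0.0352, 0.2931], 'tool_rot': [-1.8331, 0.0072, -1.8295], 'contact_force': [-3.3376, 0.2295, 7.0985], 'opening': 0.0217, 'grip_force': 10.0011}
grasp pt press [-0.0841  0.0024  0.298 ]
tcp press [-0.0658  0.0023  0.2931]
side 276 lever est [0.52  0.583 0.649] y -0.0425
scene 91 lever est [0.564 0.608 0.651] y -0.0451
```

Request:
send_rows(
  plan=[
    [[0,0.31,-0.08],[0,0,0]],
    [[0,0.32,-0.06],[0,0,0]],
    [[0,0.32,-0.05],[0,0,0]],
    [[0,0.32,-0.03],[0,0,0]],
    [[0,0.32,0],[0,0,0]],
    [[0,0.32,0.01],[0,0,0]],
    [[0,0.32,0.03],[0,0,0]],
    [[0,0.32,0.05],[0,0,0]],
    [[0,0.32,0.07],[0,0,0]],
    [[0,0,0],[0,0,0]],
  ],
  force=14,
)

```text
time: 42.3
tool_pos: [0.5636, 0.041, 0.2238]
tool_rot: [-1.834, 0.007, -1.829]
contact_force: [-2.2, 1.5, 8.7]
opening: 0.0215
grip_force: 14.0
```

```bash
python3 lev.py
```

```text
{'time': 42.3, 'qpos': [0.1547, 0.4321, 2.4045, 3.608, 1.0309, -0.1333], 'tool_pos': [0.5636, 0.041, 0.2238], 'tool_rot': [-1.8341, 0.0067, -1.8289], 'contact_force': [-2.2335, 1.494, 8.723], 'opening': 0.0215, 'grip_force': 14.0007}
grasp pt press [-0.1042  0.0031  0.2287]
tcp press [-0.0859  0.0031  0.2238]
side 240 lever est [1.049 1.114 1.179] y -0.0428
scene 58 lever est [1.103 1.138 1.184] y -0.0438
```

Request:
send_rows(
  plan=[
    [[0,0.16,0.04],[0,0,0]],
    [[0,0.16,0.05],[0,0,0]],
    [[0,0.15,0.05],[0,0,0]],
    [[0,0.12,0.04],[0,0,0]],
    [[0,0.03,0.02],[0,0,0]],
    [[0,0,0],[0,0,0]],
    [[0,0,0],[0,0,0]],
    [[0,0,0],[0,0,0]],
    [[0,0,0],[0,0,0]],
    [[0,0,0],[0,0,0]],
  ],
)

```text
time: 43.65
tool_pos: [0.5644, 0.041, 0.2085]
tool_rot: [-1.832, 0.007, -1.829]
contact_force: [-4.8, 1.5, 9.8]
opening: 0.0213
grip_force: 14.0
```

```bash
cat >> lev.py <<'E'
# profile across the mark plate in the near head side, at 50 mm from the axle: gray level against lever angle
K,R,t=cal("side"); im=np.load("sideL.npz")["im"]; g=cv2.cvtColor(im,cv2.COLOR_BGR2GRAY).astype(np.float32)
def px(p): c_=R@world(p)+t; return (K@c_)[:2]/c_[2]
for rad,yy in((.05,-.034),(.056,-.034),(.044,-.034),(.085,-.0475)):
    ls=np.arange(.9,1.65,.025); uv=np.array([px([.042-rad*np.cos(1.152-l),yy,.224+rad*np.sin(1.152-l)]) for l in ls],np.float32)
    v=cv2.remap(g,uv[:,0].reshape(1,-1),uv[:,1].reshape(1,-1),cv2.INTER_LINEAR)[0]; print(rad,yy,dict(zip(ls.round(3).tolist(),v.astype(int).tolist())))
# jar cap
q=(cloud("side",np.load("sideL.npz")["d"])-P)@np.c_[ex,ey,ez]; k=(abs(q[...,0])<.03)&(abs(q[...,1])<.03)&(q[...,2]>.1)&(q[...,2]<.124); print("cap",k.sum(),np.percentile(q[k],[2,50,98],0).round(4).tolist())
E
python3 lev.py
```

```text
{'time': 43.65, 'qpos': [0.1541, 0.4861, 2.4138, 3.5911, 1.0893, -0.1003], 'tool_pos': [0.5644, 0.041, 0.2085], 'tool_rot': [-1.8323, 0.0073, -1.8288], 'contact_force': [-4.8124, 1.5105, 9.8129], 'opening': 0.0213, 'grip_force': 14.0037}
grasp pt press [-0.1035  0.0033  0.2134]
tcp press [-0.0851  0.0033  0.2085]
side 228 lever est [1.161 1.232 1.287] y -0.0428
scene 38 lever est [1.226 1.26  1.311] y -0.044
0.05 -0.034 {0.9: 122, 0.925: 115, 0.95: 102, 0.975: 86, 1.0: 85, 1.025: 96, 1.05: 108, 1.075: 119, 1.1: 126, 1.125: 126, 1.15: 125, 1.175: 122, 1.2: 118, 1.225: 109, 1.25: 99, 1.275: 85, 1.3: 72, 1.325: 64, 1.35: 57, 1.375: 57, 1.4: 57, 1.425: 57, 1.45: 59, 1.475: 80, 1.5: 102, 1.525: 115, 1.55: 126, 1.575: 130, 1.6: 135, 1.625: 140}
0.056 -0.034 {0.9: 126, 0.925: 125, 0.95: 113, 0.975: 102, 1.0: 100, 1.025: 101, 1.05: 110, 1.075: 117, 1.1: 118, 1.125: 120, 1.15: 121, 1.175: 122, 1.2: 121, 1.225: 112, 1.25: 102, 1.275: 86, 1.3: 71, 1.325: 63, 1.35: 57, 1.375: 57, 1.4: 56, 1.425: 55, 1.45: 73, 1.475: 98, 1.5: 117, 1.525: 133, 1.55: 149, 1.575: 164, 1.6: 169, 1.625: 172}
0.044 -0.034 {0.9: 119, 0.925: 107, 0.95: 96, 0.975: 90, 1.0: 86, 1.025: 99, 1.05: 112, 1.075: 120, 1.1: 125, 1.125: 127, 1.15: 124, 1.175: 121, 1.2: 114, 1.225: 107, 1.25: 97, 1.275: 85, 1.3: 75, 1.325: 66, 1.35: 58, 1.375: 58, 1.4: 57, 1.425: 56, 1.45: 56, 1.475: 60, 1.5: 74, 1.525: 86, 1.55: 99, 1.575: 111, 1.6: 115, 1.625: 116}
0.085 -0.0475 {0.9: 102, 0.925: 99, 0.95: 100, 0.975: 101, 1.0: 104, 1.025: 107, 1.05: 110, 1.075: 111, 1.1: 113, 1.125: 108, 1.15: 87, 1.175: 67, 1.2: 57, 1.225: 57, 1.25: 65, 1.275: 140, 1.3: 169, 1.325: 176, 1.35: 177, 1.375: 177, 1.4: 178, 1.425: 179, 1.45: 176, 1.475: 164, 1.5: 145, 1.525: 143, 1.55: 160, 1.575: 174, 1.6: 176, 1.625: 180}
cap 198 [[-0.0161, -0.0205, 0.1007], [0.0057, -0.0129, 0.1168], [0.0204, 0.0111, 0.1235]]
```

Request:
send_rows(
  plan=[
    [[0,0.04,0.01],[0,0,0]],
    [[0,0,0],[0,0,0]],
    [[0,0,0],[0,0,0]],
    [[0,0,0],[0,0,0]],
    [[0,0,0],[0,0,0]],
    [[0,0,0],[0,0,0]],
    [[0,0,0],[0,0,0]],
    [[0,0,0],[0,0,0]],
    [[0,0,0],[0,0,0]],
    [[0,0,0],[0,0,0]],
  ],
)

```text
time: 45.0
tool_pos: [0.5644, 0.041, 0.2077]
tool_rot: [-1.832, 0.007, -1.829]
contact_force: [-4.7, 1.2, 10.2]
opening: 0.0215
grip_force: 14.0
```

```bash
sed -i 's/(.085,-.0475))/(.085,-.044),(.1,-.044))/' lev.py; python3 lev.py | grep -v "^0.05\|^0.04"
```

```text
{'time': 45.0, 'qpos': [0.1541, 0.4895, 2.4144, 3.5903, 1.0935, -0.0983], 'tool_pos': [0.5644, 0.041, 0.2077], 'tool_rot': [-1.8318, 0.0074, -1.8289], 'contact_force': [-4.6847, 1.174, 10.2077], 'opening': 0.0215, 'grip_force': 14.0021}
grasp pt press [-0.1035  0.0033  0.2126]
tcp press [-0.0851  0.0032  0.2077]
side 232 lever est [1.175 1.235 1.296] y -0.0423
scene 40 lever est [1.22  1.258 1.296] y -0.0435
0.085 -0.044 {0.9: 111, 0.925: 105, 0.95: 102, 0.975: 102, 1.0: 102, 1.025: 104, 1.05: 107, 1.075: 109, 1.1: 110, 1.125: 109, 1.15: 107, 1.175: 94, 1.2: 74, 1.225: 59, 1.25: 57, 1.275: 57, 1.3: 103, 1.325: 146, 1.35: 170, 1.375: 177, 1.4: 178, 1.425: 168, 1.45: 160, 1.475: 153, 1.5: 156, 1.525: 164, 1.55: 177, 1.575: 178, 1.6: 180, 1.625: 179}
0.1 -0.044 {0.9: 153, 0.925: 133, 0.95: 140, 0.975: 135, 1.0: 123, 1.025: 125, 1.05: 128, 1.075: 157, 1.1: 175, 1.125: 179, 1.15: 161, 1.175: 120, 1.2: 86, 1.225: 62, 1.25: 57, 1.275: 56, 1.3: 121, 1.325: 170, 1.35: 180, 1.375: 180, 1.4: 180, 1.425: 178, 1.45: 175, 1.475: 170, 1.5: 167, 1.525: 169, 1.55: 172, 1.575: 175, 1.6: 177, 1.625: 177}
cap 197 [[-0.0161, -0.02, 0.1013], [0.0055, -0.0133, 0.1165], [0.0202, 0.0109, 0.1236]]
```

```bash
python3 -c "
from cell import robot; print(robot.hand_in())"
```

```text
the job is handed in; nothing more can be done
None
```

I handed the job in at about 45 s: the jar stands upright and fully back in the nest, released, and the bar is still held at the mark, with lever readings of 1.24 to 1.26 rad against 1.262. On the first try the jar leaned about 27° in the grip, so I set it back on the plate, gripped it lower and slid it in again.

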